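Put the colour tray away under its dust shelf

TASK

Stand the narrower of the two small dishes at the left of the desk board in the empty round well of the wooden colour tray, let it go, then slide the tray in under the low dust shelf, leaving its grip bar outside, until the spring catch at the back has snapped shut behind the tray's brass spear. Slide the tray on the board with the dishes clear of the shelf's underside, ease it in gently by feel without forcing the cheeks, the catch or the stop, and leave the other things where they are.

Things in the scene. Friction and masses are not known exactly. Their poses are not given: they have to be found in the camera images.
- dish_centre (a point): Centre, half-way up, of the narrower loose dish, the one to put in the tray: cream open dish with straight sides, outside diameter 40 mm (44 mm over a gold drip on the rim), 26 mm high, 30 g; this point is 13 mm above its underside. It stands near the left edge of the desk board, about 100 mm from a 64 mm wide dish; the two may change places.
- empty_well (a point): Centre of the FLOOR of the tray's empty round well, 49 mm across, 8 mm deep; floor 4 mm above the desk board, 8 mm below the tray's top face. The dish seated in it reaches 30 mm above the desk board, and the dish in the other well (centre 59 mm away, 49 mm across) 24 mm.
- colour_tray: Loose pale wooden tray lying in front of the shelf, 104 mm along its x, 126 mm along its y over the round side runners, 12 mm high, 0.18 to 0.31 kg without dishes; origin at the centre of its underside, +x towards the shelf. Two wells side by side at x = +20 mm: the empty one at y = +29.5 mm; the one at y = -29.5 mm holds a low round dish.
- spear_tip (a point): Tip of the slim brass spear that sticks out 39 mm (+x) from the middle of the tray's back edge, 8.5 mm above the tray's underside, 90.5 mm from the tray's origin: a 4 mm thick neck 8 mm long, then a 14 mm thick head that tapers over 27 mm to this tip.
- tray_grip (a point): Centre of the tray's wooden grip bar, which stands on the tray near its front edge (at tray x = -44 mm): 14 mm along tray x, 44 mm along tray y, 33 mm high over the board; this point is 23 mm above the board. Grip it across either way, or push its front face (51 mm in front of the tray's origin).
- dust_shelf: Fixed low wooden shelf, open towards the robot; origin on the desk board at the middle of the front opening, +x runs in under it. Inside 129 mm wide (1.5 mm to spare each side; the waxed cheeks flare open over the first 25 mm), clear height 35 mm. The tray goes in along +x, axes parallel. More than 16 N between the tray and cheeks, catch and stop together is forcing.
- shelf_board: The shelf's 9 mm top board, the overhang: underside 35 mm and top face 44 mm above the board of the desk. Its frame coincides with that of the shelf (origin down on the desk board at the front edge). The dishes pass under it with 5 mm to spare; they and the tray must not press on it.
- ball_left (a joint): Left sprung ball of the double-ball catch hidden at the back; travel in m: 0 at rest, up to 0.004 as the spear's taper spreads the balls, 0 again once the head is through. The push rises over 19 mm to 3 to 6 N, then gives and the balls draw the tray in some 5 mm; 1 mm past that it meets a hard stop.
- ball_right (a joint): Right sprung ball of the catch, same meaning as the left.
- buffer (a joint): Small sprung rubber buffer behind the balls, pressed in by the spear's tip when the tray is home; travel in m: 0 free, about 0.002 with the catch shut, 0.003 hard stop. Balls and buffer sit together on a slotted foot, set for trays of different depth and out of sight: with the catch shut the tray's origin may lie anywhere from +2 to +31 mm on the shelf's x.
- colour_dish: The narrower dish again, its origin at the centre of its underside.
- round_dish: Low cream dish, 49 mm across, 20 mm high, that already stands in the tray's other well and stays there.
- wide_dish: Bystander: cream dish, 64 mm across, 26 mm high; origin at the centre of its underside.
- paint_jar: Bystander: small jar with a white cap, 45 mm across, 70 mm high; origin under its centre.
- oil_bottle: Bystander: small brown glass bottle, 40 mm across, 74 mm high; origin under its centre.
- low_dish: Bystander: low cream dish like the one in the tray, 49 mm across, 20 mm high, standing at the front of the desk board near the plate on its stand (a fixed upright plate, 175 mm high, between the small dishes and the tray: carry things over it); origin at the centre of its underside.
- red_pencil: Bystander: red pencil stub, 7 mm thick, lying on top of the shelf; origin under its middle.
There are look-alikes about, which are no part of the job. What is shaped like the colour_dish but orange is not meant.

How it is judged:
By the outcome, as a careful person would: the job done as asked, in the order asked, and still so for the second after the job is handed in, with the robot touching nothing.
It also fails if it takes over 72 s, if anything falls off the work surface, if the arm or the gripper's body presses on something with over 40 N, if the wrist force passes 120 N, or if a joint passes its speed limit or range.

ROBOT

A 6-joint arm with a two-finger parallel gripper is mounted at the origin on a cart in front of the work surface, level with it; the furniture and walls round the work are solid. World frame = base frame: x ahead of the robot, y to its left, z up, the work surface at z = 0. Lengths are in m, angles in degrees, forces in N, time in s.
With the tool pointing down it reaches from about 0.4 to 0.825 m from the base axis. Payload 7 kg.
Tool frame: the origin (TCP) lies at the very end of the fingers, on their centre line; the grasp point (between the pads) lies 19 mm behind it; z points along the fingers, y is the direction in which the jaws open and shut (so a half turn about z gives the same grasp; the last joint's range is limited). The gripper opens to 88 mm and grips with 3 to 60 N. Pads are 19 mm wide; open, the fingers measure 130 mm over their backs; the gripper's body (78 mm by 193 mm) begins 47 mm behind the grasp point.
Start: joints at [-60.556, 20.546, 0.682, 0, -70.136, -16.507], TCP at [0.151, -0.658, 0.227] pointing down, gripper open.
Joint ranges: [-176.03, 176.03], [-82.01, 121.73], [-58.28, 71.71], [-173.87, 95.51], [-174.79, -0.11], [-173.66, 173.66]. Speed limits (degrees/s): [136.94, 136.94, 172.46, 180, 180, 180].

INTERFACE

Orientations are given as [roll, pitch, yaw] about the fixed x, y, z axes, in that order (R = Rz(yaw) Ry(pitch) Rx(roll)).
In Python, from plant import ctrl gives the robot as it stands.
- The arm moves only by the tool move_arm, never from a script. Its argument "increments" is a list of rows, each a list of 2 entries, a list of its own where there are three numbers: the shift along the world's x, y, z in mm, then the turn about the world's z in rad. A call has exactly 8 rows; each row shifts and turns the pose as measured when the row begins; what a row does not reach is not made up. A row lasts 1/10 s, in which the tool goes at most 50 mm and 8.59 degrees, less where a joint would pass 70% of its speed; a pose out of reach is approached as far as the arm can. A call with a gripper value outside its range is refused whole. "jaw" is the gripper command: -1 is shut, 1 is fully open, values between are in proportion, set as the call begins (left out, the last holds). The fingers move at their own pace and stop on an object; the grip force is fixed at half the most. Time passes only in rows, so rows that do not move let the fingers close, or fill a call up. It gives the time, the measured TCP pose, the force and the opening at its end, in the units of the state.
- ctrl.get_obs(): the state, without advancing time (a new reading comes with each control period).
- ctrl.snapshot(name): name is "scene" or "top" or "wrist"; returns a dict with "color" (400x640x3 uint8, red, green, blue), "fx", "fy", "cx", "cy" (pixels), "R" (3x3) and "t" (3): a world point X has camera coordinates R X + t. Camera axes: x right, y down, z forward; pixel columns grow to the right and rows downward; lengths in m; the calibration is good to about 2 mm. A picture is of the moment at which its call begins. There is no depth.
- ctrl.close_job(): hands the job in, once; it reports no verdict.
The state is a dict: "clock": time; "joint_pos": joint angles; "qvel": joint speeds; "tau": joint torques, N m; "tool_pos": TCP position; "orientation": TCP orientation; "force": force on the tool from outside, world axes, zero at the start; "moment": the same for the moment, N m; "opening": finger opening in m.
Only numpy, scipy, OpenCV 4.12 (cv2) and the standard library are available. Lean on these libraries where they do the work, as an engineer would, in place of code of your own. Each camera call takes 0.05 s, during which the arm holds its last target.

## Working session

There is one attempt and no reset: what is moved stays moved. The work goes in short steps, Python scripts to look and compute and a tool call to move; the robot and the scene stay as the last step left them, time stands still between calls to the robot, and variables do not carry over. Pictures are saved under pics/ and viewed, and the job is handed in when it is done.

Besides the shell and the picture viewer there is one more tool, called after "Call:" by a JSON object that holds its "name" and its "arguments". move_arm: Moves the arm, as the interface text tells. Its arguments: {"type":"object","properties":{"increments":{"type":"array","items":{"type":"array"}},"jaw":{"type":"number"}},"required":["increments"]}

```bash
mkdir -p pics
python3 - <<'E'
from plant import ctrl
import cv2
print(ctrl.get_obs())
for n in ["scene","top","wrist"]:
    s=ctrl.snapshot(n); cv2.imwrite(f"pics/{n}0.png",s["color"][:,:,::-1]); print(n,s["fx"],s["fy"],s["cx"],s["cy"],s["R"],s["t"])
E
```

```text
{'clock': 0.0, 'joint_pos': array([-6.05577893e+01,  2.05916059e+01,  6.34476564e-01, -2.09142742e-02,
       -7.01363589e+01, -1.65067294e+01]), 'qvel': array([-1.85900655e-02, -3.78898178e-05, -2.48649008e-02, -2.35931743e-02,
        5.95832820e-02, -2.01098607e-03]), 'tau': array([ 8.24567924e-04, -5.82715130e+01,  2.93059623e+01,  6.99720874e+00,
        6.83120350e-03, -2.33952396e-04]), 'tool_pos': array([ 0.1509684 , -0.65739866,  0.22562361]), 'orientation': array([ 1.79904778e+02, -7.71480190e-03, -1.67071635e+02]), 'force': array([-0.24521697, -0.20464663, -0.69474697]), 'moment': array([-0.00293368, -0.02656966, -0.04611912]), 'opening': 0.08749289620274578}
scene 369.64798887120054 369.64798887120054 315.08707812704046 199.65949149718332 [[ 0.78726765 -0.61648754  0.0123595 ]
 [-0.27568934 -0.36984888 -0.88724697]
 [ 0.55154786  0.69509346 -0.4611291 ]] [-0.44878087  0.21841322  0.55480047]
top 459.17579447071074 459.17579447071074 321.71457450173875 195.24982865338035 [[ 2.12019285e-02 -9.99775214e-01 -1.59509696e-05]
 [-9.91951122e-01 -2.10340132e-02 -1.24862095e-01]
 [ 1.24833692e-01  2.66313979e-03 -9.92174106e-01]] [-0.021783    0.56772241  1.01683749]
wrist 277.6908789696228 277.6908789696228 319.1806708428797 198.5103304741759 [[-0.22358475  0.97468366  0.00127131]
 [ 0.94167807  0.2156766   0.25831379]
 [ 0.25150004  0.05895219 -0.96606023]] [ 0.6746889  -0.0328566   0.38926922]
```

View pics/scene0.png

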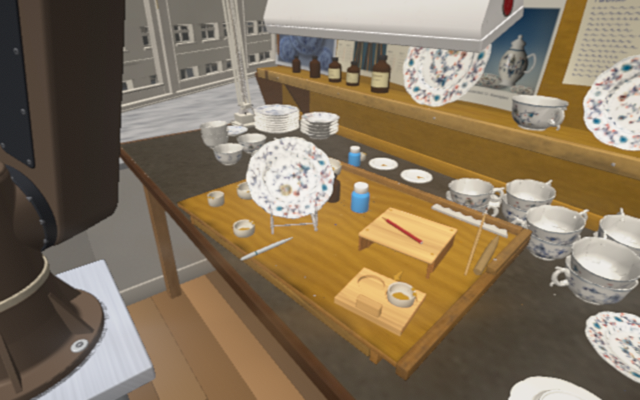

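View pics/top0.png

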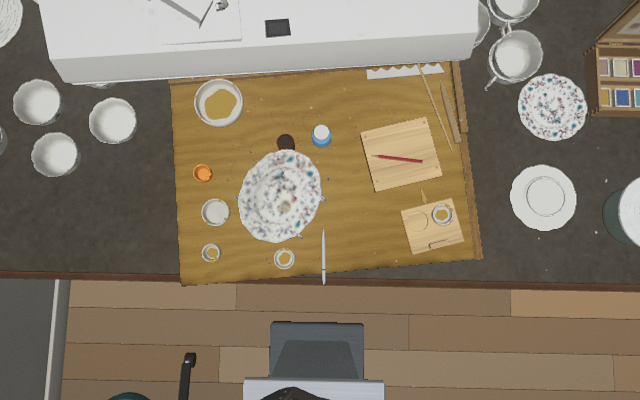

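View pics/wrist0.png

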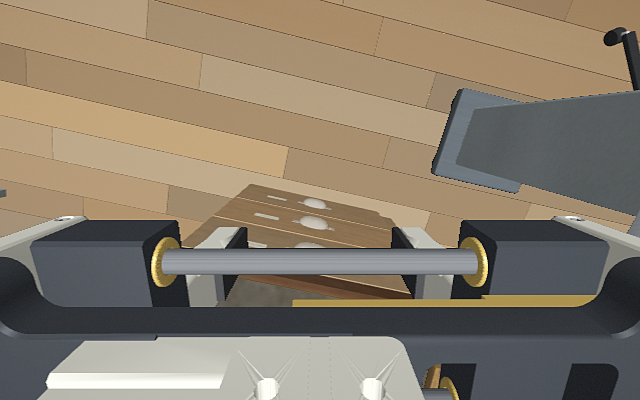

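Run:
```python
import cv2,numpy as np
t=cv2.imread("pics/top0.png"); s=cv2.imread("pics/scene0.png")
a=cv2.resize(t[155:285,175:305],None,fx=3,fy=3,interpolation=cv2.INTER_CUBIC)
b=cv2.resize(s[170:300,185:315],None,fx=3,fy=3,interpolation=cv2.INTER_CUBIC)
cv2.imwrite("pics/c1.png",np.hstack([a,b]))
a=cv2.resize(t[110:265,340:490],None,fx=5,fy=3.8,interpolation=cv2.INTER_CUBIC)
cv2.imwrite("pics/c2.png",cv2.resize(t[112:262,350:490],None,fx=4,fy=4,interpolation=cv2.INTER_CUBIC))
cv2.imwrite("pics/c3.png",cv2.resize(s[200:340,325:465],None,fx=4,fy=4,interpolation=cv2.INTER_CUBIC))
```

```text
(no output)
```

View pics/c1.png

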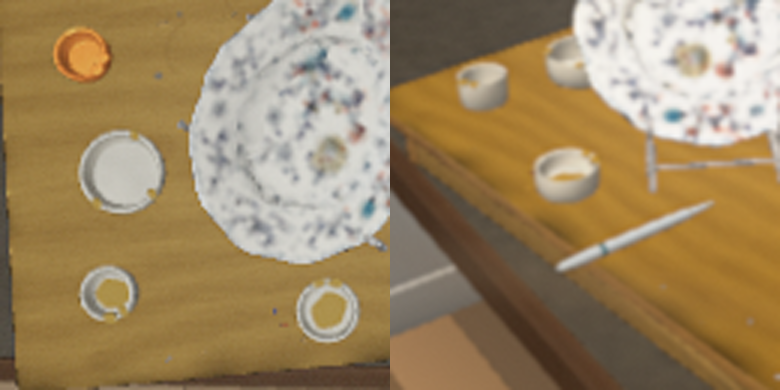

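View pics/c2.png

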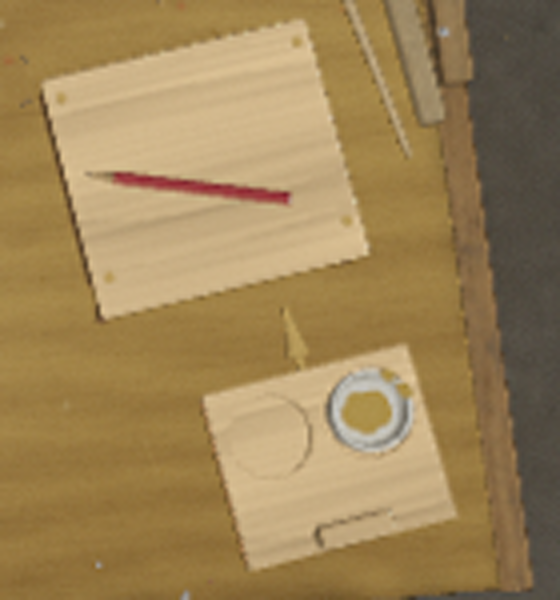

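View pics/c3.png

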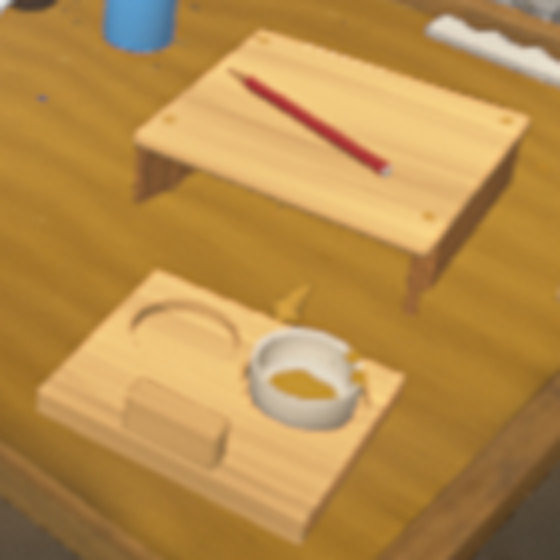

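```bash
cat > h.py <<'E'
import numpy as np,cv2
from plant import ctrl
def ray(s,u,v):
    d=s["R"].T@np.array([(u-s["cx"])/s["fx"],(v-s["cy"])/s["fy"],1.0]); return -s["R"].T@s["t"],d
def pl(s,uv,z):
    o,d=ray(s,*uv); return o+d*(z-o[2])/d[2]
def tri(a,p,b,q):
    o1,d1=ray(a,*p);o2,d2=ray(b,*q);d1=d1/np.linalg.norm(d1);d2=d2/np.linalg.norm(d2)
    k=np.linalg.lstsq(np.c_[d1,-d2],o2-o1,rcond=None)[0]
    x=o1+k[0]*d1;y=o2+k[1]*d2; return (x+y)/2,np.linalg.norm(x-y)
def proj(s,X):
    c=s["R"]@np.asarray(X)+s["t"]; return np.array([c[0]/c[2]*s["fx"]+s["cx"],c[1]/c[2]*s["fy"]+s["cy"]])
E
python3 - <<'E'
from h import *
T=ctrl.snapshot("top");S=ctrl.snapshot("scene")
np.set_printoptions(precision=4,suppress=True)
t=T["color"].astype(int); 
def mask(img,box,f):
    m=np.zeros(img.shape[:2],np.uint8); x0,y0,x1,y1=box
    m[y0:y1,x0:x1]=f(img[y0:y1,x0:x1]).astype(np.uint8)*255; return m
for p in [(230,220),(421,180),(420,215),(375,200),(212,240)]: print(p,t[p[1],p[0]])
white=lambda a:(a.max(2)-a.min(2)<45)&(a.max(2)>110)
for nm,box in [("narrow",(190,236,232,272)),("wide",(193,192,238,232)),("low",(268,244,300,272))]:
    m=mask(t,box,white); cs,_=cv2.findContours(m,0,2); c=max(cs,key=cv2.contourArea); h=cv2.convexHull(c)
    e=cv2.fitEllipse(h); print(nm,e,pl(T,e[0],0.026))
hsv=cv2.cvtColor(T["color"],cv2.COLOR_RGB2HSV); cv2.imwrite("pics/b.png",np.hstack([cv2.resize(hsv[112:262,350:490,i],None,fx=2,fy=2) for i in (1,2)]))
E
```

```text
(230, 220) [164 135  76]
(421, 180) [198 174 129]
(420, 215) [200 174 131]
(375, 200) [156 126  68]
(212, 240) [158 129  70]
narrow ((210.76602172851562, 252.3016357421875), (18.005168914794922, 19.543153762817383), 76.17904663085938) [0.433  0.2401 0.026 ]
wide ((215.2990264892578, 211.82254028320312), (27.493391036987305, 28.574607849121094), 95.89924621582031) [0.5256 0.2344 0.026 ]
low ((283.852783203125, 258.22747802734375), (20.739578247070312, 21.033493041992188), 107.12366485595703) [0.4231 0.0733 0.026 ]
```

View pics/b.png

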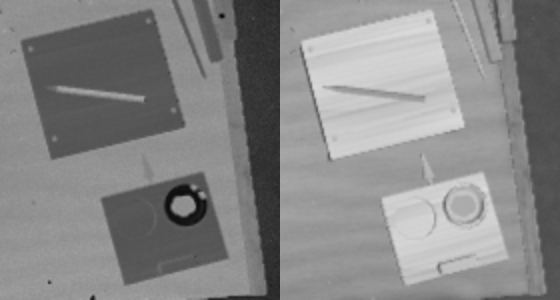

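```bash
cat > meas.py <<'E'
from h import *
def quad(s,box,thr=112):
    x0,y0,x1,y1=box
    sat=cv2.cvtColor(s["color"],cv2.COLOR_RGB2HSV)[...,1]
    m=np.zeros_like(sat); m[y0:y1,x0:x1]=((sat[y0:y1,x0:x1]<thr)*255)
    m=cv2.morphologyEx(m,cv2.MORPH_OPEN,np.ones((5,5),np.uint8))
    cs,_=cv2.findContours(m,cv2.RETR_EXTERNAL,cv2.CHAIN_APPROX_NONE); c=max(cs,key=cv2.contourArea)
    h=cv2.convexHull(c); r=cv2.boxPoints(cv2.minAreaRect(h)); 
    # refine with line fits
    P=c[:,0,:].astype(float); L=[]
    for i in range(4):
        a,b=r[i],r[(i+1)%4]; d=(b-a)/np.linalg.norm(b-a); n=np.array([-d[1],d[0]])
        k=(P-a)@d; sel=(abs((P-a)@n)<5)&(k>8)&(k<np.linalg.norm(b-a)-8)
        vx,vy,px,py=cv2.fitLine(P[sel].astype(np.float32),cv2.DIST_HUBER,0,.01,.01).ravel()
        L.append(np.cross([px,py,1],[px+vx,py+vy,1]))
    out=[]
    for i in range(4):
        p=np.cross(L[i-1],L[i]); out.append(p[:2]/p[2])
    return np.array(out)
E
python3 - <<'E'
from meas import *
np.set_printoptions(precision=4,suppress=True)
T=ctrl.snapshot("top")
for nm,box,z in [("shelf",(355,112,446,197),.044),("tray",(395,194,468,260),.012)]:
    q=quad(T,box); print(nm,q)
    W=np.array([pl(T,p,z) for p in q]); print(W)
    c=W.mean(0)
    e=[np.roll(W,-1,0)[i]-W[i] for i in range(4)]
    print("c",c,"len",[round(np.linalg.norm(x)*1e3,1) for x in e],"ang",[round(np.degrees(np.arctan2(x[1],x[0])),2) for x in e])
E
```

```text
shelf [[359.8325 132.0453]
 [425.727  116.4566]
 [440.7199 175.1958]
 [375.8604 190.6593]]
[[ 0.7162 -0.0948  0.044 ]
 [ 0.7566 -0.2475  0.044 ]
 [ 0.619  -0.2808  0.044 ]
 [ 0.5801 -0.1328  0.044 ]]
c [ 0.668 -0.189  0.044] len [np.float64(157.9), np.float64(141.6), np.float64(153.0), np.float64(141.3)] ang [np.float64(-75.18), np.float64(-166.41), np.float64(104.7), np.float64(15.59)]
tray [[400.2549 210.8737]
 [450.2896 198.435 ]
 [463.5737 240.136 ]
 [412.3223 253.6281]]
[[ 0.5382 -0.1937  0.012 ]
 [ 0.5699 -0.3109  0.012 ]
 [ 0.4733 -0.3403  0.012 ]
 [ 0.4398 -0.2215  0.012 ]]
c [ 0.5053 -0.2666  0.012 ] len [np.float64(121.4), np.float64(101.0), np.float64(123.4), np.float64(102.3)] ang [np.float64(-74.85), np.float64(-163.07), np.float64(105.76), np.float64(15.78)]
```

Call:
{"name": "move_arm", "arguments": {"increments": [[[38, 26, 5], 0], [[38, 26, 5], 0], [[38, 26, 5], 0], [[38, 26, 5], 0], [[38, 26, 5], 0], [[38, 26, 5], 0], [[38, 26, 5], 0], [[30, 30, 5], 0]], "jaw": 0.3}}

```text
clock: 1.1
tool_pos: [0.4514, -0.4394, 0.2655]
orientation: [179.8, -0.1, -167.6]
force: [0.2, -0.5, -0.1]
opening: 0.057
```

Call:
{"name": "move_arm", "arguments": {"increments": [[[10, 48, 0], 0], [[10, 48, 0], 0], [[10, 48, 0], 0], [[10, 48, 0], 0], [[10, 48, 0], 0], [[0, 48, 0], 0], [[0, 48, 0], 0], [[0, 48, 0], 0]]}}

```text
clock: 1.9
tool_pos: [0.5048, -0.045, 0.265]
orientation: [179.9, -0.0, -167.6]
force: [1.1, 0.7, 0.5]
opening: 0.0569
```

Call:
{"name": "move_arm", "arguments": {"increments": [[[-9, 38, 0], -0.03], [[-9, 38, 0], -0.03], [[-9, 38, 0], -0.03], [[-9, 38, 0], -0.03], [[-9, 38, 0], -0.03], [[-9, 38, 0], -0.03], [[-9, 38, 0], -0.03], [[-9, 19, 0], 0]]}}

```text
clock: 2.7
tool_pos: [0.4282, 0.2549, 0.2668]
orientation: [179.7, 0.2, -179.9]
force: [0.1, -0.2, 0.3]
opening: 0.0567
```

Run:
```python
from h import *
s=ctrl.snapshot("wrist"); cv2.imwrite("pics/w1.png",s["color"][:,:,::-1])
print(ctrl.get_obs()["tool_pos"],ctrl.get_obs()["orientation"],ctrl.get_obs()["joint_pos"],proj(s,[.433,.240,.013]))
```

```text
[0.42748903 0.25620554 0.26672554] [ 179.66036381    0.22191534 -179.85395042] [ 5.35493590e+01  1.96022213e+00 -1.75996276e+01 -2.58761273e-02
 -7.00351743e+01 -1.43393902e+02] [308.55197298 174.41330341]
```

View pics/w1.png

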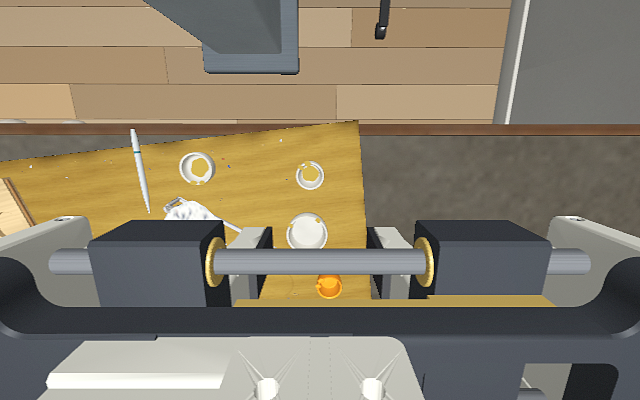

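Run:
```python
from h import *
i=cv2.imread("pics/w1.png"); cv2.imwrite("pics/w1c.png",cv2.resize(i[145:285,250:370],None,fx=5,fy=4.2,interpolation=cv2.INTER_CUBIC))
s=ctrl.snapshot("wrist")
a=s["color"].astype(int); 
m=np.zeros(a.shape[:2],np.uint8); b=a[155:195,290:330]; m[155:195,290:330]=((b.max(2)-b.min(2)<45)&(b.max(2)>110))*255
cs,_=cv2.findContours(m,0,1);h=cv2.convexHull(max(cs,key=cv2.contourArea));e=cv2.fitEllipse(h);print(e,pl(s,e[0],.02),pl(s,e[0],.026))
T=ctrl.snapshot("top"); print(tri(T,(210.77,252.3),s,e[0]))
# plate
S=ctrl.snapshot("scene"); print(pl(S,(270,231),0),pl(S,(318,228),0), proj(S,[.433,.24,.026]))
```

```text
((308.6366882324219, 175.4525909423828), (27.779787063598633, 28.796527862548828), 20.76650047302246) [0.43260226 0.24181407 0.02      ] [0.43149477 0.2420059  0.026     ]
(array([0.43289806, 0.24181501, 0.0187339 ]), np.float64(0.00014795442271761102))
[0.4732332  0.04379736 0.        ] [ 0.56919694 -0.01208496  0.        ] [215.49759671 194.67380787]
```

View pics/w1c.png

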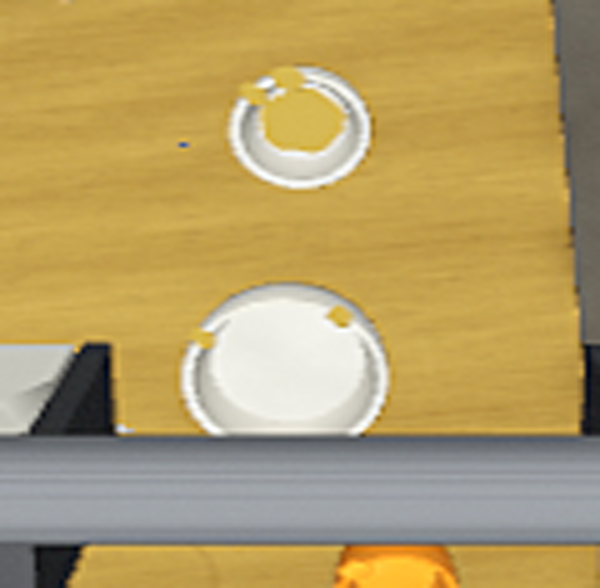

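Run:
```python
from h import *
T=ctrl.snapshot("top");s=ctrl.snapshot("wrist");S=ctrl.snapshot("scene")
for p in [(238,205),(245,230),(268,242),(320,180),(290,150)]: print(p,[pl(T,p,z).round(3) for z in (.02,.09,.16)])
for p in [(165,212),(240,235),(175,200)]: print(p,[pl(s,p,z).round(3) for z in (0,.02,.09)])
for z in (.09,.1): print(pl(S,(247,180),z),pl(S,(333,178),z))
```

```text
(238, 205) [array([0.543, 0.184, 0.02 ]), array([0.536, 0.171, 0.09 ]), array([0.529, 0.158, 0.16 ])]
(245, 230) [array([0.486, 0.165, 0.02 ]), array([0.482, 0.154, 0.09 ]), array([0.479, 0.142, 0.16 ])]
(268, 242) [array([0.459, 0.111, 0.02 ]), array([0.458, 0.103, 0.09 ]), array([0.456, 0.095, 0.16 ])]
(320, 180) [array([ 0.606, -0.005,  0.02 ]), array([ 0.595, -0.005,  0.09 ]), array([ 0.583, -0.006,  0.16 ])]
(290, 150) [array([0.676, 0.067, 0.02 ]), array([0.66 , 0.062, 0.09 ]), array([0.644, 0.057, 0.16 ])]
(165, 212) [array([0.497, 0.006, 0.   ]), array([0.49 , 0.018, 0.02 ]), array([0.468, 0.058, 0.09 ])]
(240, 235) [array([0.536, 0.123, 0.   ]), array([0.528, 0.129, 0.02 ]), array([0.499, 0.15 , 0.09 ])]
(175, 200) [array([0.477, 0.025, 0.   ]), array([0.471, 0.036, 0.02 ]), array([0.452, 0.073, 0.09 ])]
[0.47706458 0.1451959  0.09      ] [0.64905593 0.03243807 0.09      ]
[0.46694488 0.12529486 0.1       ] [0.63422631 0.01562487 0.1       ]
```

Run:
```python
from h import *
np.set_printoptions(precision=3,suppress=True)
T=ctrl.snapshot("top");s=ctrl.snapshot("wrist");S=ctrl.snapshot("scene")
print(tri(T,(280,196),S,(290,177)))
for X in [(.484,.158,.06),(.536,.171,.09),(.48,.145,.05),(.46,.1,.03)]: print(X,proj(s,X),proj(S,X),proj(T,X))
i=s["color"][150:260,110:320,::-1]; cv2.imwrite("pics/w1d.png",cv2.resize(i,None,fx=3.5,fy=3.5,interpolation=cv2.INTER_CUBIC))
```

```text
(array([0.556, 0.08 , 0.1  ]), np.float64(0.0004573357384484778))
(0.484, 0.158, 0.06) [251.01  216.373] [247.854 188.744] [245.278 229.887]
(0.536, 0.171, 0.09) [258.105 260.818] [262.85  170.793] [238.002 205.035]
(0.48, 0.145, 0.05) [243.259 211.412] [249.31  194.754] [251.746 232.024]
(0.46, 0.1, 0.03) [215.017 194.245] [251.818 211.634] [272.487 241.651]
```

View pics/w1d.png

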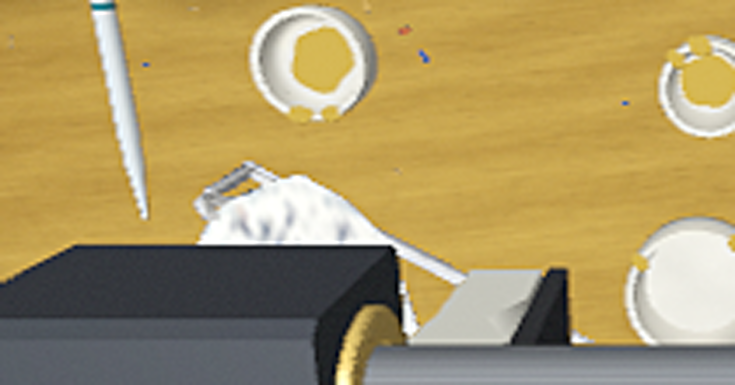

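Run:
```python
from h import *
np.set_printoptions(precision=3,suppress=True)
T=ctrl.snapshot("top");s=ctrl.snapshot("wrist");S=ctrl.snapshot("scene")
for p in [(238,205),(240,217),(245,230),(255,238),(268,242)]:
  for z in (.03,.06,.09,.12,.15): X=pl(T,p,z);print(p,X,proj(s,X),proj(S,X))
```

```text
(238, 205) [0.542 0.182 0.03 ] [273.507 245.76 ] [263.873 190.092]
(238, 205) [0.539 0.177 0.06 ] [266.324 252.75 ] [263.384 180.636]
(238, 205) [0.536 0.171 0.09 ] [257.982 260.87 ] [262.874 170.785]
(238, 205) [0.533 0.165 0.12 ] [248.175 270.416] [262.343 160.514]
(238, 205) [0.53 0.16 0.15] [236.479 281.801] [261.788 149.797]
(240, 217) [0.515 0.176 0.03 ] [268.895 229.065] [255.778 193.693]
(240, 217) [0.512 0.171 0.06 ] [261.377 235.434] [255.35  184.016]
(240, 217) [0.51  0.166 0.09 ] [252.631 242.843] [254.906 173.937]
(240, 217) [0.508 0.16  0.12 ] [242.328 251.571] [254.442 163.433]
(240, 217) [0.506 0.155 0.15 ] [230.014 262.003] [253.958 152.476]
(245, 230) [0.485 0.164 0.03 ] [259.407 210.543] [248.005 198.67 ]
(245, 230) [0.484 0.159 0.06 ] [251.308 216.192] [247.637 188.686]
(245, 230) [0.482 0.154 0.09 ] [241.868 222.775] [247.255 178.294]
(245, 230) [0.481 0.149 0.12 ] [230.725 230.547] [246.856 167.468]
(245, 230) [0.48  0.143 0.15 ] [217.372 239.859] [246.441 156.182]
(255, 238) [0.467 0.14  0.03 ] [242.708 199.098] [246.288 204.244]
(255, 238) [0.467 0.136 0.06 ] [233.738 204.286] [245.926 193.919]
(255, 238) [0.466 0.131 0.09 ] [223.271 210.34 ] [245.549 183.178]
(255, 238) [0.465 0.127 0.12 ] [210.899 217.496] [245.157 171.996]
(255, 238) [0.464 0.123 0.15 ] [196.05  226.086] [244.749 160.344]
(268, 242) [0.459 0.11  0.03 ] [221.798 193.568] [249.291 210.064]
(268, 242) [0.458 0.107 0.06 ] [211.802 198.531] [248.889 199.384]
(268, 242) [0.458 0.103 0.09 ] [200.13  204.325] [248.472 188.28 ]
(268, 242) [0.457 0.1   0.12 ] [186.324 211.178] [248.037 176.726]
(268, 242) [0.456 0.096 0.15 ] [169.74  219.411] [247.585 164.694]
```

Run:
```python
from h import *
s=ctrl.snapshot("wrist");o=ctrl.get_obs();print(-s["R"].T@s["t"]-o["tool_pos"],o["tool_pos"],o["orientation"])
```

```text
[-0.06948292 -0.00125129  0.15770826] [0.42894766 0.25201481 0.26676984] [ 179.71215242    0.21652971 -179.97582487]
```

Call:
{"name": "move_arm", "arguments": {"increments": [[[4, -10, 0], -0.07], [[0, 0, -30], 0], [[0, 0, -30], 0], [[0, 0, -30], 0], [[0, 0, -30], 0], [[0, 0, -30], 0], [[0, 0, -30], 0], [[0, 0, 0], 0]], "jaw": 0.45}}

```text
clock: 4.2
tool_pos: [0.4344, 0.2411, 0.0833]
orientation: [179.4, 0.5, 175.8]
force: [-0.6, -0.2, -0.8]
opening: 0.0637
```

Run:
```python
from h import *
np.set_printoptions(precision=4,suppress=True)
s=ctrl.snapshot("wrist");S=ctrl.snapshot("scene"); o=ctrl.get_obs();print(o["tool_pos"],o["orientation"])
cv2.imwrite("pics/a2.png",np.vstack([s["color"][:,:,::-1][100:350],cv2.resize(S["color"][100:280,150:390,::-1],(640,330))]))
```

```text
[0.4365 0.2431 0.0869] [179.2074   0.7072 175.8211]
```

View pics/a2.png

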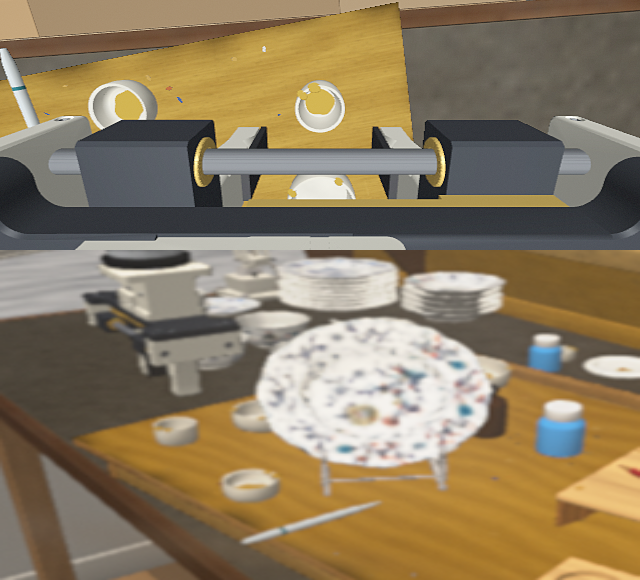

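Call:
{"name": "move_arm", "arguments": {"increments": [[[0, 0, 0], 0], [[0, 0, 0], 0], [[0, 0, 0], 0], [[0, 0, 0], 0], [[0, 0, 0], 0], [[0, 0, 0], 0], [[0, 0, 0], 0], [[0, 0, 0], 0]]}}

```text
clock: 5.1
tool_pos: [0.4394, 0.2462, 0.0936]
orientation: [178.7, 1.1, 175.9]
force: [-0.4, 0.4, 0.7]
opening: 0.064
```

Run:
```python
from h import *
np.set_printoptions(precision=4,suppress=True)
o=ctrl.get_obs();print(o["tool_pos"],o["orientation"],o["qvel"])
s=ctrl.snapshot("wrist")
o=ctrl.get_obs();print(o["tool_pos"],o["orientation"],o["qvel"])
a=s["color"].astype(int); 
m=np.zeros(a.shape[:2],np.uint8); x0,y0,x1,y1=285,175,355,240; b=a[y0:y1,x0:x1]; m[y0:y1,x0:x1]=((b.max(2)-b.min(2)<45)&(b.max(2)>110))*255
cs,_=cv2.findContours(m,0,1);h=cv2.convexHull(max(cs,key=cv2.contourArea));e=cv2.fitEllipse(h);print(e,pl(s,e[0],.022))
```

```text
[0.4394 0.2462 0.0936] [178.7098   1.1107 175.8655] [ 0.0026  0.0383 -0.0554 -0.1195 -0.0473  0.0315]
[0.4394 0.2462 0.0936] [178.7112   1.111  175.8631] [-0.0639  0.115   0.0442 -0.0734  0.0462 -0.1786]
((312.0527038574219, 197.63038635253906), (47.58570861816406, 48.82233810424805), 55.931087493896484) [0.4321 0.2419 0.022 ]
```

Call:
{"name": "move_arm", "arguments": {"increments": [[[-4, -3, -15], 0], [[-3, -2, -15], 0], [[-1, -1, -15], 0], [[-1, -1, -15], 0], [[-1, -1, -10], 0], [[-1, -1, -8], 0], [[-1, -1, -6], 0], [[-1, -1, -2], 0]]}}

```text
clock: 5.95
tool_pos: [0.4268, 0.2356, 0.005]
orientation: [178.6, 1.2, 175.9]
force: [-0.1, -0.1, -0.4]
opening: 0.0636
```

Run:
```python
from h import *
np.set_printoptions(precision=4,suppress=True)
s=ctrl.snapshot("wrist");o=ctrl.get_obs();print(o["tool_pos"],o["orientation"],o["joint_pos"])
cv2.imwrite("pics/a3.png",s["color"][:,:,::-1])
```

```text
[0.4266 0.2354 0.005 ] [178.6286   1.1962 175.8848] [  52.2718   17.723   -39.5188    0.4603  -30.9548 -146.7638]
```

View pics/a3.png

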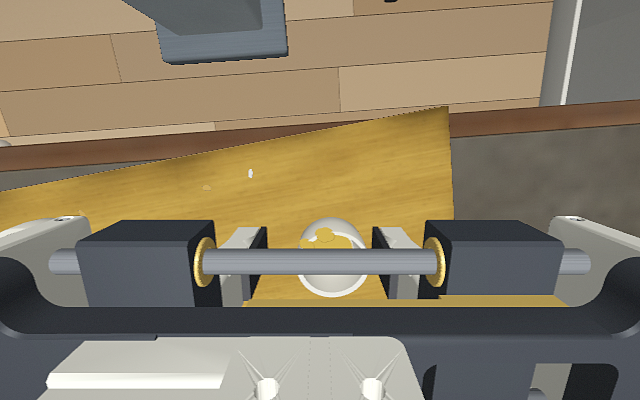

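Call:
{"name": "move_arm", "arguments": {"increments": [[[2, 2, 4], 0], [[2, 2, 2], 0], [[1, 1, 1], 0], [[1, 1, 0], 0], [[0, 0, 0], 0], [[0, 0, 0], 0], [[0, 0, 0], 0], [[0, 0, 0], 0]]}}

```text
clock: 6.8
tool_pos: [0.4343, 0.2433, 0.0146]
orientation: [178.4, 1.3, 175.9]
force: [-0.0, -0.5, -0.4]
opening: 0.0634
```

Run:
```python
from h import *
np.set_printoptions(precision=4,suppress=True)
s=ctrl.snapshot("wrist");o=ctrl.get_obs();print(o["tool_pos"],o["orientation"],o["joint_pos"])
a=s["color"][200:320,220:420,::-1]
cv2.imwrite("pics/a4.png",cv2.resize(a,None,fx=3.5,fy=3.5))
```

```text
[0.4343 0.2432 0.0146] [178.4517   1.3335 175.9043] [  52.1192   17.435   -37.8945    0.4578  -32.643  -146.578 ]
```

View pics/a4.png

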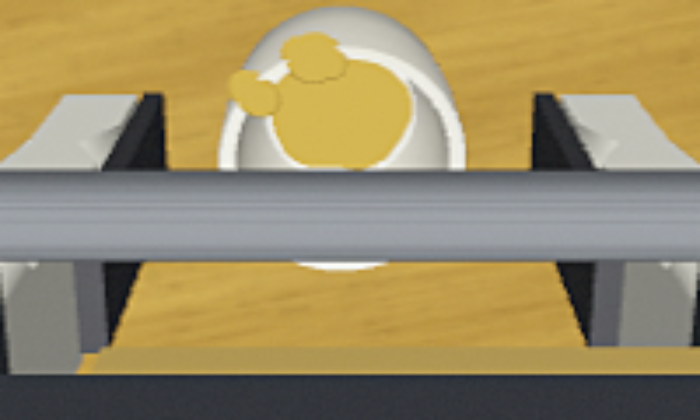

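Call:
{"name": "move_arm", "arguments": {"increments": [[[-1, -1, -1], 0], [[0, 0, -0.5], 0], [[0, 0, -0.3], 0], [[0, 0, -0.3], 0], [[0, 0, -0.3], 0], [[0, 0, -0.3], 0], [[0, 0, -0.3], 0], [[0, 0, -0.3], 0]], "jaw": -1}}

```text
clock: 7.65
tool_pos: [0.433, 0.242, 0.0122]
orientation: [178.5, 1.3, 175.9]
force: [-1.6, -0.7, 4.3]
opening: 0.0397
```

Run:
```python
from h import *
np.set_printoptions(precision=4,suppress=True)
s=ctrl.snapshot("wrist");o=ctrl.get_obs();print(o["tool_pos"],o["orientation"],o["opening"],o["force"])
a=s["color"][200:320,220:420,::-1]
cv2.imwrite("pics/a5.png",cv2.resize(a,None,fx=3.5,fy=3.5))
```

```text
[0.433  0.242  0.0123] [178.47     1.3417 175.9396] 0.03968441993340444 [-2.8054 -1.1487  4.883 ]
```

View pics/a5.png

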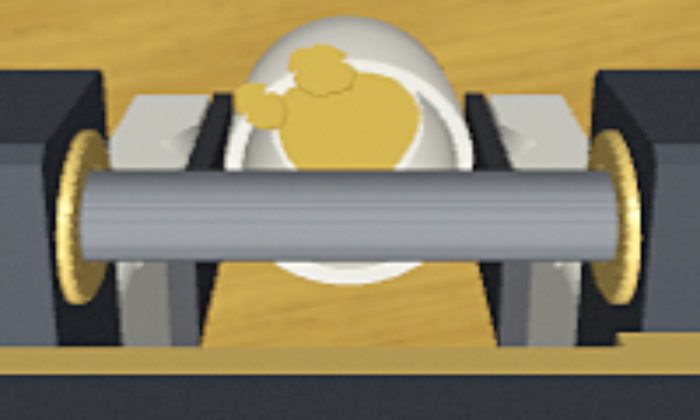

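Call:
{"name": "move_arm", "arguments": {"increments": [[[0, 0, 15], 0], [[0, 0, 30], 0], [[0, 0, 35], 0], [[0, 0, 35], 0], [[0, 0, 35], 0], [[0, 0, 35], 0], [[0, 0, 35], 0], [[0, 0, 25], 0]]}}

```text
clock: 8.5
tool_pos: [0.429, 0.2375, 0.2623]
orientation: [178.9, 1.0, 175.9]
force: [1.0, 0.4, -0.2]
opening: 0.0392
```

Run:
```python
from h import *
np.set_printoptions(precision=4,suppress=True)
T=ctrl.snapshot("wrist");o=ctrl.get_obs();print(o["tool_pos"],o["orientation"],o["opening"],o["force"])
cv2.imwrite("pics/a6.png",cv2.resize(T["color"][200:320,220:420,::-1],None,fx=3.5,fy=3.5))
```

```text
[0.4306 0.2385 0.2663] [178.7456   1.2014 175.9241] 0.03967329205286737 [2.0726 1.3093 5.6798]
```

View pics/a6.png

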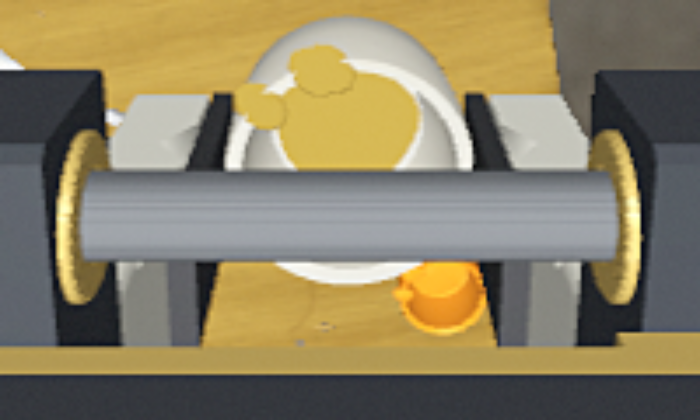

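Call:
{"name": "move_arm", "arguments": {"increments": [[[10, -20, 0], 0.12], [[10, -35, 0], 0.14], [[10, -35, 0], 0.14], [[10, -35, 0], 0.14], [[10, -35, 0], 0.14], [[10, -35, 0], 0.14], [[8, -35, 0], 0.14], [[5, -35, 0], 0.14]]}}

```text
clock: 9.35
tool_pos: [0.502, -0.0224, 0.267]
orientation: [178.5, 1.5, -120.5]
force: [-0.1, -0.1, -0.2]
opening: 0.0393
```

Call:
{"name": "move_arm", "arguments": {"increments": [[[3, -35, 0], 0.14], [[3, -35, 0], 0.14], [[3, -35, 0], 0.14], [[3, -35, 0], 0.14], [[0, -30, 0], 0.14], [[0, -20, -20], 0.11], [[0, -5, -20], 0], [[0, 0, -20], 0]]}}

```text
clock: 10.15
tool_pos: [0.5138, -0.2305, 0.2039]
orientation: [178.5, 1.4, -72.1]
force: [0.4, -0.6, 0.2]
opening: 0.0397
```

Run:
```python
from h import *
np.set_printoptions(precision=4,suppress=True)
s=ctrl.snapshot("wrist");o=ctrl.get_obs();print(o["tool_pos"],o["orientation"],o["opening"],o["force"],o["joint_pos"])
cv2.imwrite("pics/a7.png",s["color"][:,:,::-1])
for X in [(.5167,-.2328,.012),(.5053,-.2666,.012)]: print(proj(s,X))
```

```text
[ 0.5119 -0.2295  0.2   ] [178.2455   1.5876 -72.1804] 0.039407294536044905 [-2.1902  1.3237 -5.0368] [ -4.7218  12.449  -13.9287  -0.869  -65.854   22.9367]
[314.0085 174.7874]
[330.9175 152.0809]
```

View pics/a7.png

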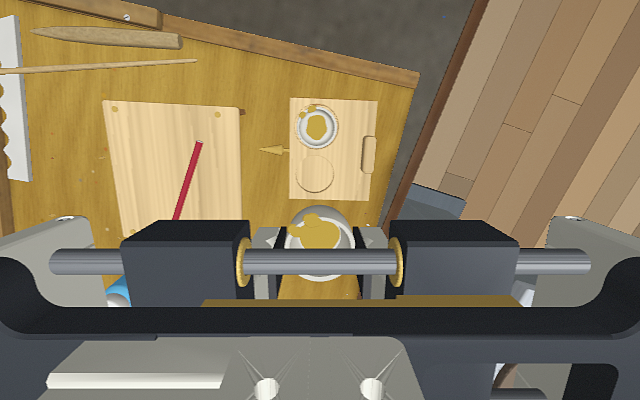

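Run:
```python
from meas import *
np.set_printoptions(precision=4,suppress=True)
s=ctrl.snapshot("wrist"); T=ctrl.snapshot("top")
q=quad(s,(282,90,386,208),105); print(q)
W=np.array([pl(s,p,.012) for p in q]); e=np.roll(W,-1,0)-W
print(W.mean(0),np.linalg.norm(e,axis=1),np.degrees(np.arctan2(e[:,1],e[:,0])))
c=s["color"][80:220,90:400,::-1]; cv2.imwrite("pics/a8.png",cv2.resize(c,None,fx=2.5,fy=2.5,interpolation=cv2.INTER_CUBIC))
c=s["color"][90:215,240:390,::-1]; cv2.imwrite("pics/a9.png",cv2.resize(c,None,fx=5,fy=4.8,interpolation=cv2.INTER_CUBIC))
```

```text
[[286.7046 196.5871]
 [288.4465  95.2202]
 [374.6439  99.0771]
 [370.0931 199.2542]]
[ 0.5044 -0.2676  0.012 ] [0.1225 0.1009 0.1228 0.1081] [ -74.9793 -164.4445  108.3444   15.4587]
```

View pics/a9.png

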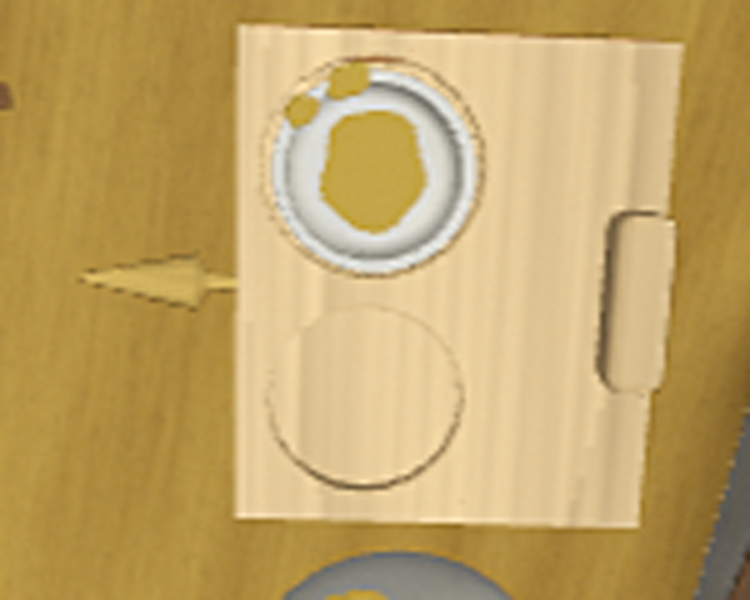

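Run:
```python
from meas import *
np.set_printoptions(precision=4,suppress=True)
s=ctrl.snapshot("wrist"); T=ctrl.snapshot("top")
print("well",pl(s,(312.8,172.6),.012)); tip=pl(s,(256,147.7),.0085); print("tip",tip)
print("well top",pl(T,(417.5,221),.012),"tip top",pl(T,(421.3,189),.0085))
o=ctrl.get_obs();print(o["tool_pos"],o["orientation"])
```

```text
well [ 0.5176 -0.2338  0.012 ]
tip [ 0.5941 -0.2418  0.0085]
well top [ 0.5154 -0.2338  0.012 ] tip top [ 0.5913 -0.2439  0.0085]
[ 0.5145 -0.2293  0.2058] [178.5259   1.3503 -72.051 ]
```

Call:
{"name": "move_arm", "arguments": {"increments": [[[2, -4, -10], -0.04], [[0, 0, -30], 0], [[0, 0, -30], 0], [[0, 0, -30], 0], [[0, 0, -25], 0], [[0, 0, -20], 0], [[0, 0, -10], 0], [[0, 0, -3], 0]]}}

```text
clock: 11.2
tool_pos: [0.5266, -0.2322, 0.0566]
orientation: [179.8, 0.7, -74.0]
force: [0.5, -0.5, -0.3]
opening: 0.0396
```

Run:
```python
from h import *
np.set_printoptions(precision=4,suppress=True)
s=ctrl.snapshot("wrist");o=ctrl.get_obs();print(o["tool_pos"],o["orientation"],o["opening"],o["force"])
T=ctrl.snapshot("scene")
a=cv2.resize(s["color"][180:320,220:420,::-1],None,fx=3,fy=3); b=cv2.resize(T["color"][190:350,300:460,::-1],(600,600))
cv2.imwrite("pics/b1.png",a);cv2.imwrite("pics/b2.png",b)
```

```text
[ 0.5267 -0.2322  0.0567] [179.7941   0.6814 -74.0292] 0.03928735647942876 [-0.7647 -0.3607 -0.5481]
```

View pics/b1.png

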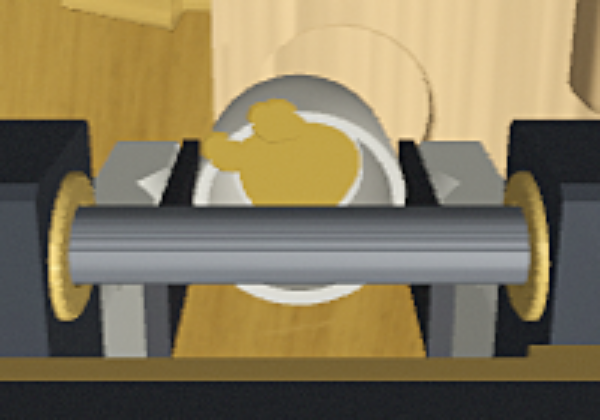

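View pics/b2.png

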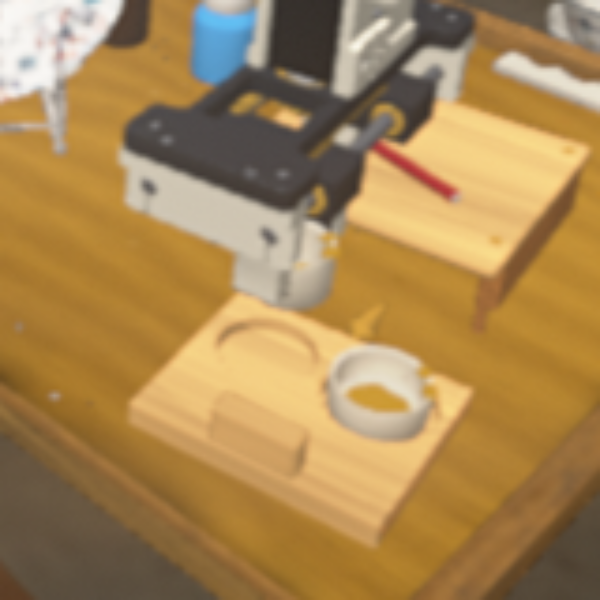

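Call:
{"name": "move_arm", "arguments": {"increments": [[[-4, 0, -3], 0], [[-4, -1, -3], 0], [[-2, 0, -3], 0], [[-1, 0, -3], 0], [[0, 0, -3], 0], [[0, 0, -3], 0], [[0, 0, -3], 0], [[0, 0, -3], 0]]}}

```text
clock: 12.1
tool_pos: [0.5175, -0.2339, 0.0357]
orientation: [-179.8, 0.5, -74.0]
force: [-0.2, 0.5, 0.2]
opening: 0.0395
```

Run:
```python
from h import *
np.set_printoptions(precision=4,suppress=True)
s=ctrl.snapshot("wrist");o=ctrl.get_obs();print(o["tool_pos"],o["orientation"],o["opening"],o["force"])
a=cv2.resize(s["color"][180:320,220:420,::-1],None,fx=3,fy=3)
cv2.imwrite("pics/b3.png",a)
```

```text
[ 0.5171 -0.2338  0.0351] [-179.8491    0.5166  -74.0115] 0.039610854855244224 [ 0.7311  0.1383 -0.2161]
```

View pics/b3.png

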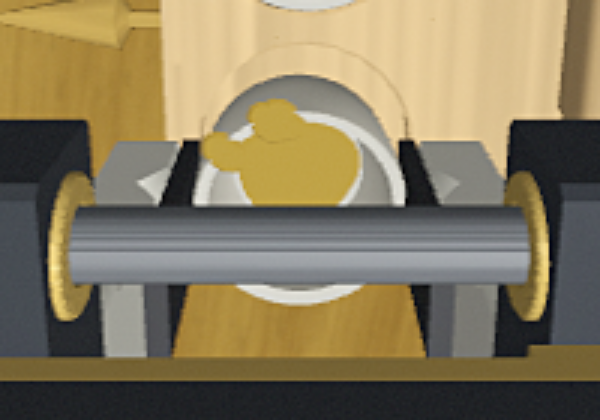

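Call:
{"name": "move_arm", "arguments": {"increments": [[[0, 0, -2], 0], [[0, 0, -2], 0], [[0, 0, -2], 0], [[0, 0, -2], 0], [[0, 0, -2], 0], [[0, 0, -2], 0], [[0, 0, -2], 0], [[0, 0, -1.5], 0]]}}

```text
clock: 12.95
tool_pos: [0.5173, -0.2338, 0.0181]
orientation: [-179.9, 0.5, -74.0]
force: [0.4, -0.4, 0.3]
opening: 0.0398
```

Run:
```python
from h import *
np.set_printoptions(precision=4,suppress=True)
s=ctrl.snapshot("wrist");o=ctrl.get_obs();print(o["tool_pos"],o["orientation"],o["opening"],o["force"])
T=ctrl.snapshot("scene")
a=cv2.resize(s["color"][180:320,220:420,::-1],None,fx=2.8,fy=2.8); b=cv2.resize(T["color"][230:330,330:450,::-1],(600,500),interpolation=2)
cv2.imwrite("pics/b4.png",a);cv2.imwrite("pics/b5.png",b)
```

```text
[ 0.5172 -0.2338  0.0179] [-179.8729    0.5207  -74.0039] 0.03934018356049799 [-0.4691 -0.241  -1.6397]
```

View pics/b4.png

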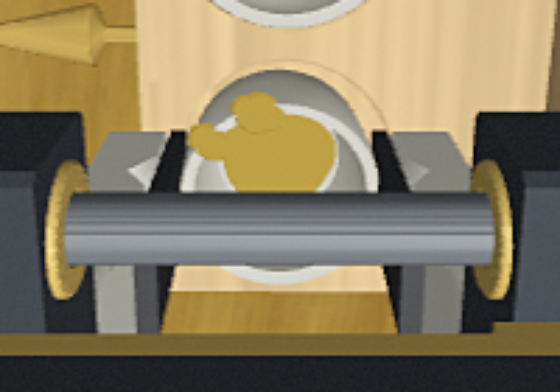

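View pics/b5.png

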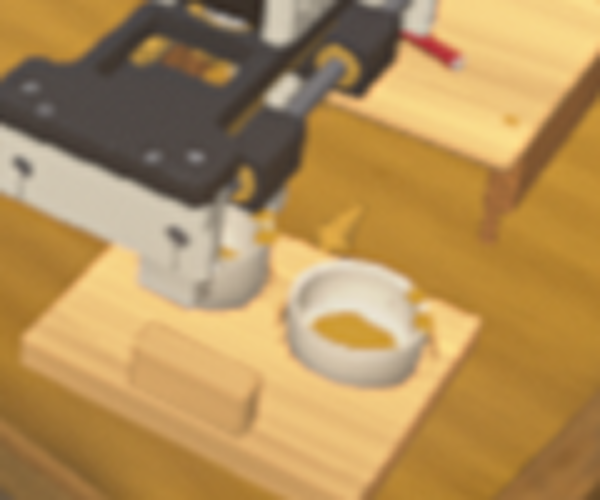

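Run:
```python
from h import *
i=cv2.imread("pics/b4.png")
s=ctrl.snapshot("wrist"); c=s["color"][195:255,275:375,::-1]
c=cv2.createCLAHE(3,(4,4)).apply(cv2.cvtColor(c,cv2.COLOR_BGR2GRAY))
cv2.imwrite("pics/b6.png",cv2.resize(c,None,fx=8,fy=8,interpolation=cv2.INTER_CUBIC))
```

```text
(no output)
```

View pics/b6.png

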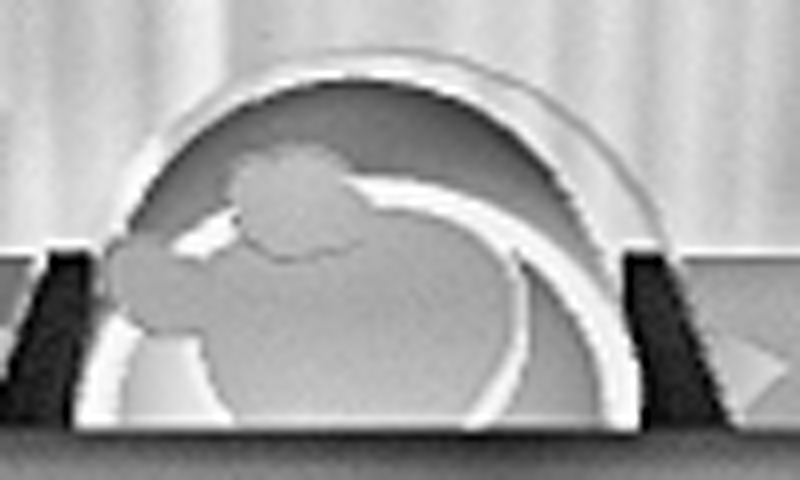

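Call:
{"name": "move_arm", "arguments": {"increments": [[[-1, -0.2, -0.5], 0], [[-0.5, 0, -0.5], 0], [[0, 0, -0.5], 0], [[0, 0, -0.2], 0], [[0, 0, 0], 0], [[0, 0, 0], 0], [[0, 0, 0], 0], [[0, 0, 0], 0]]}}

```text
clock: 13.9
tool_pos: [0.516, -0.2341, 0.0168]
orientation: [-179.8, 0.5, -74.0]
force: [0.5, -0.0, 0.6]
opening: 0.0398
```

Call:
{"name": "move_arm", "arguments": {"increments": [[[0, 0, -0.4], 0], [[0, 0, -0.3], 0], [[0, 0, 0], 0], [[0, 0, 0], 0], [[0, 0, 0], 0], [[0, 0, 0], 0], [[0, 0, 0], 0], [[0, 0, 0], 0]], "jaw": 0.18}}

```text
clock: 14.7
tool_pos: [0.5161, -0.2341, 0.0162]
orientation: [-179.8, 0.5, -74.0]
force: [0.1, 0.1, -0.2]
opening: 0.0518
```

Run:
```python
from h import *
np.set_printoptions(precision=4,suppress=True)
s=ctrl.snapshot("wrist");o=ctrl.get_obs();print(o["tool_pos"],o["orientation"],o["opening"],o["force"])
cv2.imwrite("pics/b7.png",cv2.resize(s["color"][185:325,220:420,::-1],None,fx=3.5,fy=3.5,interpolation=2))
```

```text
[ 0.5162 -0.2341  0.0162] [-179.8081    0.485   -73.9924] 0.05133050555405848 [ 0.2155 -0.2534  0.3001]
```

View pics/b7.png

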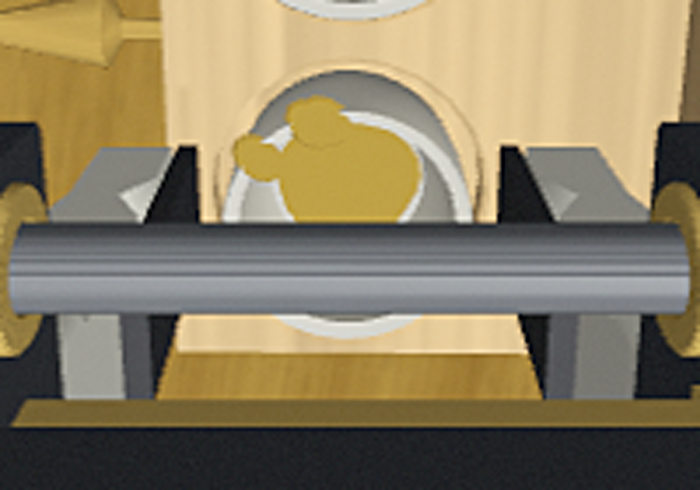

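Call:
{"name": "move_arm", "arguments": {"increments": [[[0, 0, 5], 0], [[0, 0, 10], 0], [[0, 0, 25], 0], [[0, 0, 30], 0], [[0, 0, 30], 0], [[0, -5, 30], 0.14], [[-5, -5, 30], 0.14], [[-5, -5, 25], 0.14]]}}

```text
clock: 15.55
tool_pos: [0.5026, -0.2488, 0.2098]
orientation: [179.9, 0.5, -49.2]
force: [0.5, -0.1, -0.3]
opening: 0.0515
```

Call:
{"name": "move_arm", "arguments": {"increments": [[[-5, -5, 0], 0.14], [[-5, -5, 0], 0.14], [[-5, -5, 0], 0.14], [[-5, -5, 0], 0.14], [[-5, -5, 0], 0.14], [[-5, -5, 0], 0.14], [[-5, -3, 0], 0.14], [[-5, -3, 0], 0.14]], "jaw": 0.4}}

```text
clock: 16.35
tool_pos: [0.4625, -0.2871, 0.2248]
orientation: [-179.9, -0.4, 17.8]
force: [0.2, -0.5, 0.1]
opening: 0.0615
```

Run:
```python
from meas import *
np.set_printoptions(precision=4,suppress=True)
s=ctrl.snapshot("wrist");o=ctrl.get_obs();print(o["tool_pos"],o["orientation"],o["opening"],o["force"],o["joint_pos"])
cv2.imwrite("pics/c5.png",s["color"][:,:,::-1])
T=ctrl.snapshot("top");cv2.imwrite("pics/c6.png",cv2.resize(T["color"][112:262,350:490,::-1],None,fx=4,fy=4,interpolation=2))
```

```text
[ 0.4618 -0.2874  0.225 ] [-179.9516   -0.4414   18.2948] 0.0611498848204139 [-1.7608 -0.5773  0.2303] [-11.4404   8.1256 -16.1341  -0.2871 -65.3813 119.8542]
```

View pics/c5.png

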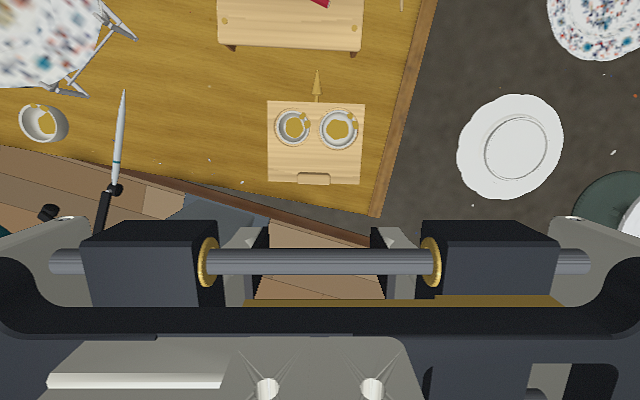

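View pics/c6.png

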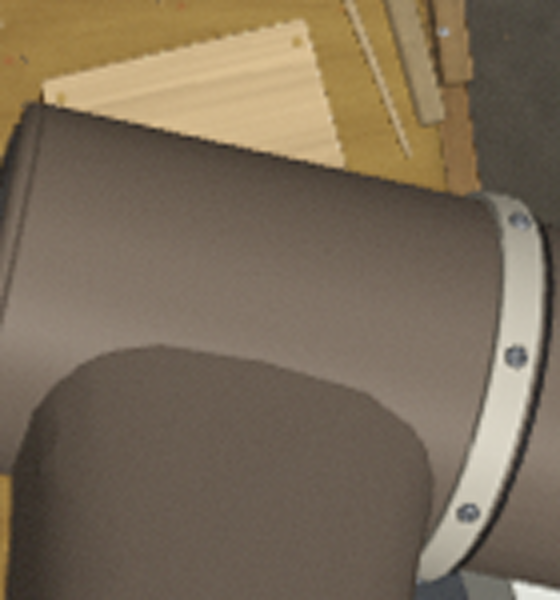

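Run:
```python
from h import *
i=cv2.imread("pics/c5.png"); cv2.imwrite("pics/c7.png",cv2.resize(i[0:195,205:380],None,fx=4,fy=3,interpolation=2))
cv2.imwrite("pics/c8.png",cv2.resize(i[30:70,205:380],None,fx=4.5,fy=9,interpolation=2))
```

```text
(no output)
```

View pics/c7.png

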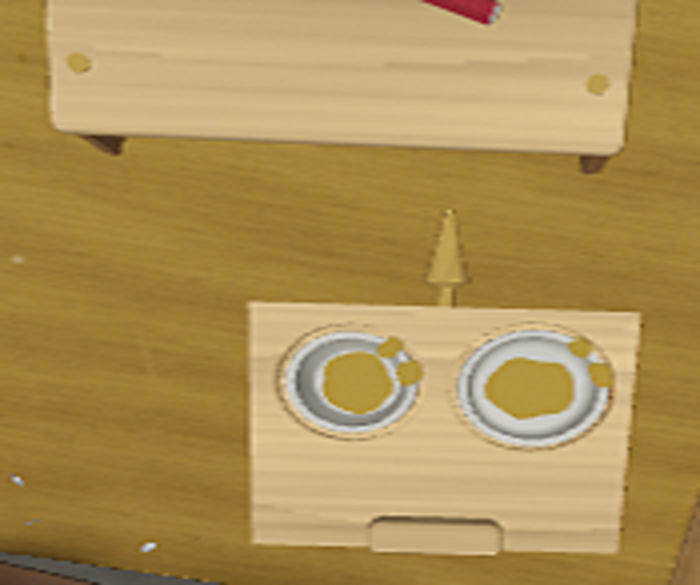

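View pics/c8.png

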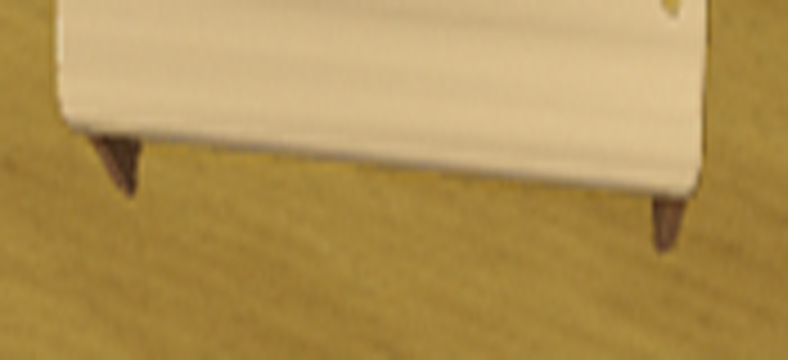

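```bash
cat > edge.py <<'E'
from h import *
def edgeline(s,pts,dirn,z,half=6,ch=1,thr=None):
    """subpixel edge along segment pts[0]->pts[1], scanning along dirn ('u' or 'v'); saturation mid-crossing"""
    sat=cv2.GaussianBlur(cv2.cvtColor(s["color"],cv2.COLOR_RGB2HSV)[...,ch].astype(np.float32),(3,3),0)
    P=[]
    (u0,v0),(u1,v1)=pts; n=int(max(abs(u1-u0),abs(v1-v0)))
    for k in np.linspace(0,1,n+1):
        u=u0+k*(u1-u0);v=v0+k*(v1-v0); o=np.arange(-half,half+.01,.25).astype(np.float32)
        us=(u+o if dirn=='u' else np.full_like(o,u)).astype(np.float32); vs=(v+o if dirn=='v' else np.full_like(o,v)).astype(np.float32)
        pr=cv2.remap(sat,us[None],vs[None],cv2.INTER_LINEAR)[0]
        g=np.abs(np.gradient(pr)); 
        if g.max()<2: continue
        w=g*(g>.4*g.max()); i=np.argmax(g); sel=abs(np.arange(len(g))-i)<8; w=w*sel
        P.append((float((us*w).sum()/w.sum()),float((vs*w).sum()/w.sum())))
    P=np.array(P); W=np.array([pl(s,p,z)[:2] for p in P],np.float32)
    for _ in range(3):
        vx,vy,x,y=cv2.fitLine(W,cv2.DIST_HUBER,0,.001,.001).ravel()
        r=(W-[x,y])@np.array([-vy,vx]); W=W[abs(r)<max(2.5*np.median(abs(r)),2e-4)]
    a=np.degrees(np.arctan2(vy,vx)); return np.array([x,y]),a,np.std(r),len(W)
E
python3 - <<'E'
from edge import *
np.set_printoptions(precision=4,suppress=True)
s=ctrl.snapshot("wrist")
f=lambda nm,*a,**k: print(nm,*edgeline(s,*a,**k))
f("shelf left",[(217,3),(218,38)],'u',.044)
f("shelf right",[(364,5),(361.5,44)],'u',.044)
f("shelf front",[(222,44),(355,50.5)],'v',.040)
f("tray back R",[(322,102.5),(362,104.3)],'v',.012)
f("tray back L",[(270,101),(312,102.3)],'v',.012)
f("tray left",[(267.3,106),(268,178)],'u',.012)
f("tray right",[(364.3,108),(359.5,180)],'u',.012)
tip=pl(s,(205+448/4,211/3),.0085); print("tip",tip)
print("cheek L",pl(s,(233.9,51.7),0),"R",pl(s,(353.4,58),0))
print("screws",pl(s,(205+79/4,63/3),.044),pl(s,(205+597/4,84/3),.044))
o=ctrl.get_obs();print(o["tool_pos"],o["orientation"])
E
```

```text
shelf left [ 0.6011 -0.1265] 15.085001 8.9834386e-05 30
shelf right [ 0.6426 -0.2784] 15.092295 8.723369e-05 40
shelf front [ 0.5944 -0.1909] -75.070465 6.860134e-05 127
tray back R [ 0.5647 -0.2857] -74.251755 9.989315e-05 39
tray back L [ 0.548  -0.2263] -74.4981 0.000118677504 37
tray left [ 0.4966 -0.2049] 15.688197 8.482303e-05 71
tray right [ 0.5199 -0.3276] 15.642811 9.138578e-05 58
tip [ 0.5918 -0.2438  0.0085]
cheek L [ 0.5825 -0.1374  0.    ] R [ 0.6208 -0.2828  0.    ]
screws [ 0.6027 -0.1359  0.044 ] [ 0.6386 -0.272   0.044 ]
[ 0.4627 -0.2871  0.2247] [-179.9521   -0.4517   17.2195]
```

Run:
```python
import numpy as np
a=np.radians(15.08); x=np.array([np.cos(a),np.sin(a)]); y=np.array([-x[1],x[0]])
L=[.6011,-.1265];R=[.6426,-.2784];yc=(y@L+y@R)/2; print("halfwidth",(y@L-y@R)/2,"yc",yc, "front x", x@[.5944,-.1909])
F=x@np.array([.5944,-.1909]); O=F*x+yc*y; print("shelf origin",O)
for n,p in dict(cL=(.5825,-.1374),cR=(.6208,-.2828),sL=(.6027,-.1359),sR=(.6386,-.272)).items(): print(n,x@p-F,y@p-yc)
b=np.radians(15.65); xt=np.array([np.cos(b),np.sin(b)]); yt=np.array([-xt[1],xt[0]])
tl=[.4966,-.2049];tr=[.5199,-.3276]; ytc=(yt@tl+yt@tr)/2; xb=(xt@[.5647,-.2857]+xt@[.548,-.2263])/2; print("tray halfw",(yt@tl-yt@tr)/2)
C=(xb-.0515)*xt+ytc*yt; print("tray origin",C,"in shelf",x@C-F,y@C-yc); tip=C+.0905*xt; print(tip, "bar",C-.044*xt, "grip xy")
T=np.array([.5918,-.2438]); print("tip seen in tray", xt@(T-C),yt@(T-C))
```

```text
halfwidth 0.07873302342093044 yc -0.3572634786189248 front x 0.5242649757520271
shelf origin [ 0.59915947 -0.20856388]
cL 0.0024287544271790473 0.07304749632744012
cR 0.0015814851961144516 -0.07730985179645466
sL 0.022323388452822 0.06924045850444294
sR 0.021578324366132273 -0.07151274707008992
tray halfw 0.06221831030201869
tray origin [ 0.5059215  -0.26690232] in shelf -0.10520493959269267 -0.032071982201811955
[ 0.59306644 -0.24248902] bar [ 0.46355269 -0.27877177] grip xy
tip seen in tray 0.08892685557919304 -0.0009207448214970721
```

Call:
{"name": "move_arm", "arguments": {"increments": [[[1, 4, -10], -0.027], [[0, 4, -25], 0], [[0, 0, -30], 0], [[0, 0, -30], 0], [[0, 0, -30], 0], [[0, 0, -20], 0], [[0, 0, -12], 0], [[0, 0, -5], 0]]}}

```text
clock: 17.3
tool_pos: [0.4671, -0.278, 0.0621]
orientation: [179.8, -0.9, 13.4]
force: [-0.2, 0.1, 0.8]
opening: 0.0611
```

Run:
```python
from h import *
np.set_printoptions(precision=4,suppress=True)
s=ctrl.snapshot("wrist");o=ctrl.get_obs();print(o["tool_pos"],o["orientation"],o["opening"])
cv2.imwrite("pics/d1.png",s["color"][:,:,::-1])
```

```text
[ 0.467  -0.278   0.0618] [179.8082  -0.8754  13.3734] 0.06131827902602629
```

View pics/d1.png

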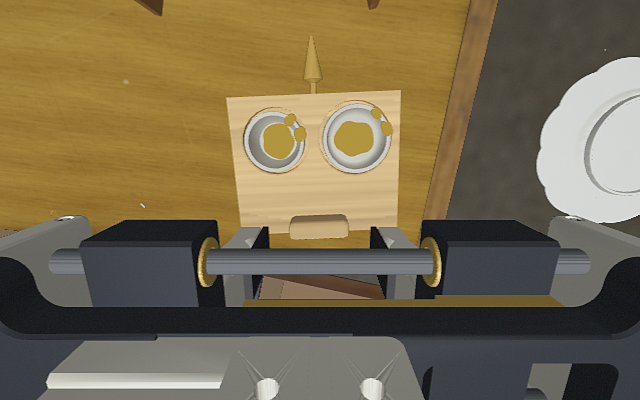

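Call:
{"name": "move_arm", "arguments": {"increments": [[[-3, -1, -5], 0.04], [[0, 0, -7], 0], [[0, 0, -7], 0], [[0, 0, -7], 0], [[0, 0, -7], 0], [[0, 0, -5], 0], [[0, 0, -4], 0], [[0, 0, -2], 0]]}}

```text
clock: 18.15
tool_pos: [0.4671, -0.2792, 0.0177]
orientation: [179.7, -1.1, 15.2]
force: [0.0, 0.1, -0.4]
opening: 0.0613
```

Run:
```python
from h import *
np.set_printoptions(precision=4,suppress=True)
s=ctrl.snapshot("wrist");o=ctrl.get_obs();print(o["tool_pos"],o["orientation"],o["opening"])
cv2.imwrite("pics/d2.png",s["color"][:,:,::-1])
```

```text
[ 0.4669 -0.2792  0.0175] [179.6644  -1.1007  15.1933] 0.061160740495417726
```

View pics/d2.png

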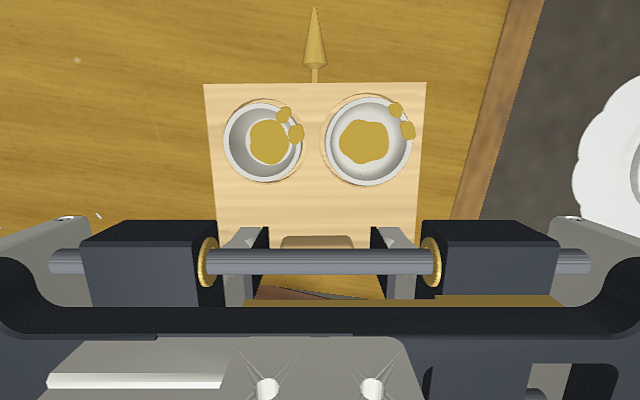

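Call:
{"name": "move_arm", "arguments": {"increments": [[[-2, 0, 0], 0.008], [[-2, 0, 0], 0], [[-0.5, 0, 0], 0], [[0, 0, 0], 0], [[0, 0, 0], 0], [[0, 0, 0], 0], [[0, 0, 0], 0], [[0, 0, 0], 0]]}}

```text
clock: 19.0
tool_pos: [0.4626, -0.2794, 0.0185]
orientation: [179.6, -1.2, 15.7]
force: [-0.2, 0.3, 0.3]
opening: 0.0615
```

Call:
{"name": "move_arm", "arguments": {"increments": [[[0, 0, 0], 0], [[0, 0, 0], 0], [[0, 0, 0], 0], [[0, 0, 0], 0], [[0, 0, 0], 0], [[0, 0, 0], 0], [[0, 0, 0], 0], [[0, 0, 0], 0]], "jaw": -0.3}}

```text
clock: 19.8
tool_pos: [0.4626, -0.2794, 0.0184]
orientation: [179.6, -1.2, 15.7]
force: [0.6, -1.1, -0.1]
opening: 0.0436
```

Run:
```python
from h import *
np.set_printoptions(precision=4,suppress=True)
s=ctrl.snapshot("wrist");o=ctrl.get_obs();print(o["tool_pos"],o["orientation"],o["opening"],o["force"],o["moment"])
cv2.imwrite("pics/d3.png",s["color"][:,:,::-1])
```

```text
[ 0.4626 -0.2794  0.0184] [179.6171  -1.1763  15.7055] 0.043795595348098536 [-0.3006 -0.5253  0.2006] [0.0187 0.2571 0.0492]
```

View pics/d3.png

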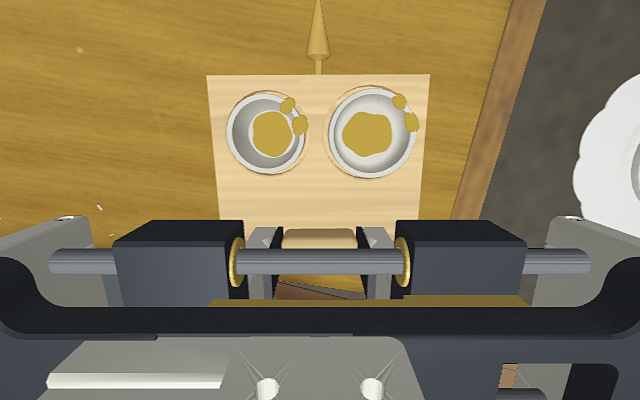

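Call:
{"name": "move_arm", "arguments": {"increments": [[[-0.5, 2, 0], 0], [[-1, 4, 0], 0], [[-1.5, 5, 0], -0.005], [[-1.5, 5, 0], -0.005], [[-1.5, 5, 0], 0], [[-1.5, 5, 0], 0], [[-1, 3.5, 0], 0], [[-0.4, 1.7, 0], 0]]}}

```text
clock: 20.65
tool_pos: [0.4529, -0.2456, 0.0185]
orientation: [179.6, -1.2, 15.0]
force: [-0.5, -1.0, -1.3]
opening: 0.0436
```

Run:
```python
from edge import *
np.set_printoptions(precision=4,suppress=True)
s=ctrl.snapshot("wrist");T=ctrl.snapshot("top");o=ctrl.get_obs();print(o["tool_pos"],o["orientation"],o["opening"],o["force"],o["moment"])
cv2.imwrite("pics/e1.png",s["color"][:,:,::-1])
```

```text
[ 0.4529 -0.2456  0.0185] [179.609   -1.1969  15.0514] 0.043718498577416595 [-0.3386  2.6814  0.9072] [0.8935 0.4443 0.1048]
```

View pics/e1.png

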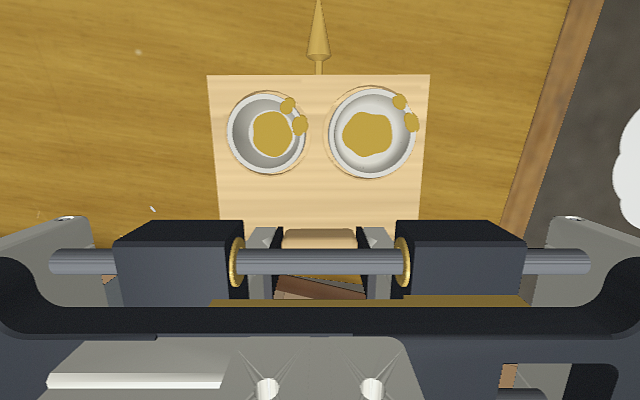

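Call:
{"name": "move_arm", "arguments": {"increments": [[[3, 0, 0], 0], [[5, 1, 0], 0], [[5, 1.2, 0], 0], [[5, 1.2, 0], 0], [[5, 1.2, 0], 0], [[5, 1.2, 0], 0], [[5, 1.2, 0], 0], [[3, 0.8, 0], 0]]}}

```text
clock: 21.55
tool_pos: [0.4794, -0.239, 0.0185]
orientation: [180.0, -0.1, 14.8]
force: [-5.0, -0.5, 6.2]
opening: 0.0434
```

Run:
```python
from edge import *
np.set_printoptions(precision=4,suppress=True)
s=ctrl.snapshot("wrist");T=ctrl.snapshot("scene");o=ctrl.get_obs();print(o["tool_pos"],o["orientation"],o["opening"],o["force"],o["moment"])
cv2.imwrite("pics/e2.png",s["color"][:,:,::-1])
cv2.imwrite("pics/e3.png",cv2.resize(T["color"][190:330,320:480,::-1],(800,600),interpolation=2))
```

```text
[ 0.4797 -0.2389  0.0185] [179.9416  -0.1438  14.8453] 0.043797432775772485 [-4.3735  0.3066  4.8118] [-0.6094  1.3395 -0.2745]
```

View pics/e2.png

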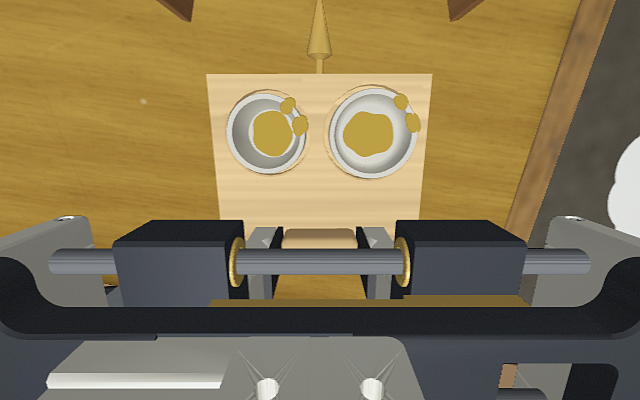

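View pics/e3.png

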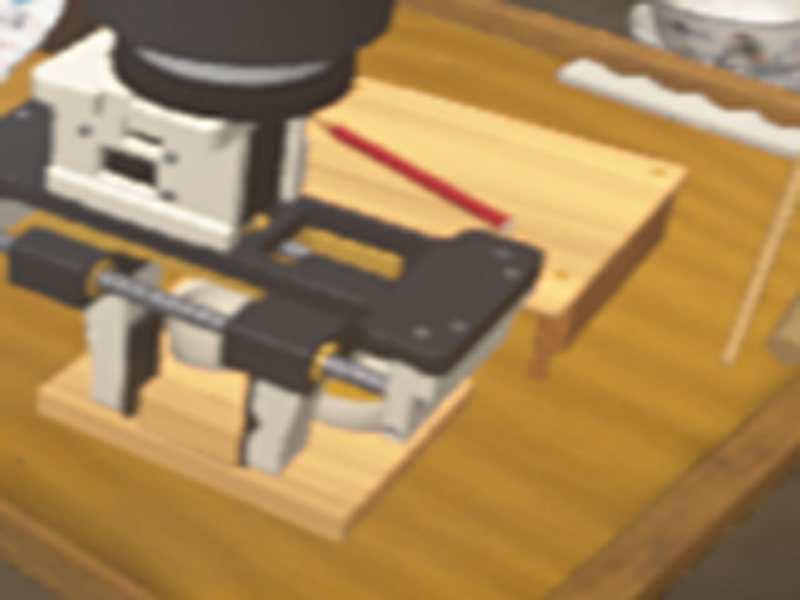

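Run:
```python
from edge import *
np.set_printoptions(precision=4,suppress=True)
s=ctrl.snapshot("wrist")
cv2.imwrite("pics/e4.png",cv2.resize(s["color"][0:80,140:500,::-1],None,fx=2.2,fy=6,interpolation=2))
```

```text
(no output)
```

View pics/e4.png

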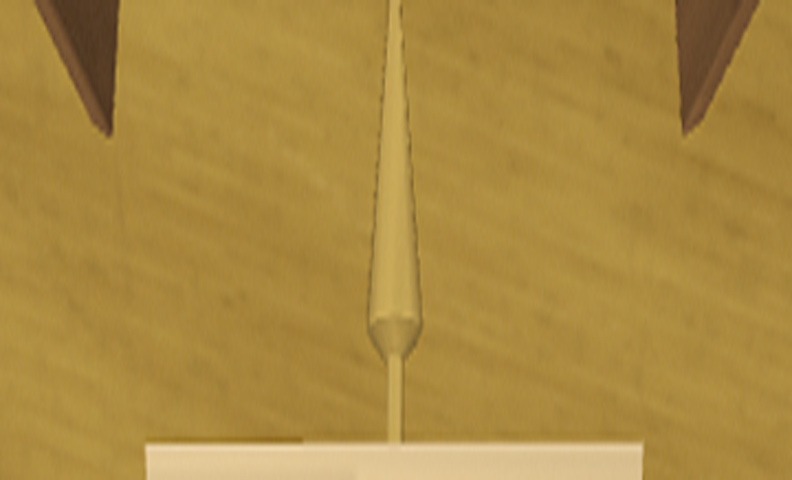

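Call:
{"name": "move_arm", "arguments": {"increments": [[[4, 1.2, 0.5], 0], [[4, 1.2, 0.5], 0], [[4, 1.2, 0.3], 0], [[4, 1.2, 0], 0], [[4, 1.2, 0], 0], [[4, 1.2, 0], 0], [[4, 1.2, 0], 0], [[3, 0.8, 0], 0]]}}

```text
clock: 22.5
tool_pos: [0.5129, -0.2289, 0.019]
orientation: [180.0, -0.1, 14.8]
force: [-3.4, -0.7, 1.1]
opening: 0.0438
```

```bash
cat > st.py <<'E'
from h import *
import sys
np.set_printoptions(precision=4,suppress=True)
s=ctrl.snapshot("wrist");o=ctrl.get_obs();print(o["clock"],o["tool_pos"],o["orientation"],o["opening"],o["force"],o["moment"])
O=np.array([.59916,-.20856]);a=np.radians(15.08);x=np.array([np.cos(a),np.sin(a)]);d=o["tool_pos"][:2]-O
print("bar in shelf",d@x*1e3,d@[-x[1],x[0]]*1e3,"Fx",o["force"][:2]@x,"Fy",o["force"][:2]@np.array([-x[1],x[0]]))
if len(sys.argv)>1: cv2.imwrite(f"pics/{sys.argv[1]}.png",s["color"][0:320,60:580,::-1])
E
python3 st.py f1
```

```text
22.55 [ 0.5134 -0.2289  0.0191] [179.9742  -0.1005  14.8159] 0.04361819408515269 [-2.0086  0.3676  0.3867] [-0.3058  0.5213 -0.0669]
bar in shelf -88.12726586474818 2.675237040619315 Fx -1.8438056127364661 Fy 0.8775488167414591
```

View pics/f1.png

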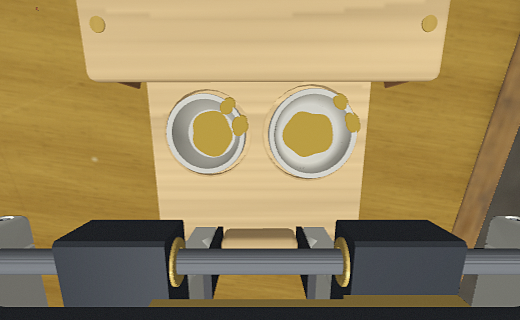

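Run:
```python
from edge import *
np.set_printoptions(precision=4,suppress=True)
s=ctrl.snapshot("wrist")
cv2.imwrite("pics/f2.png",cv2.resize(s["color"][60:130,120:520,::-1],None,fx=2,fy=6,interpolation=2))
O=np.array([.59916,-.20856]);a=np.radians(15.08);x=np.array([np.cos(a),np.sin(a)]);y=np.array([-x[1],x[0]])
f=lambda nm,*a,**k: (lambda r:print(nm,r[0],"shelf xy",(r[0]-O)@x,(r[0]-O)@y,r[1:]))(edgeline(s,*a,**k))
f("shelf left",[(137,10),(143,60)],'u',.044)
f("shelf right",[(507,10),(502,60)],'u',.044)
f("shelf front",[(220,80.5),(420,80.5)],'v',.040)
f("tray left",[(209,88),(219,210)],'u',.012)
f("tray right",[(430,88),(423,210)],'u',.012)
```

```text
shelf left [ 0.5972 -0.1279] shelf xy 0.01910373325652288 0.07838006415934434 (np.float32(14.95369), np.float32(3.1330936e-05), 51)
shelf right [ 0.635  -0.2794] shelf xy 0.0162156375012259 -0.07769769227690657 (np.float32(14.970616), np.float32(3.461124e-05), 51)
shelf front [ 0.6003 -0.214 ] shelf xy -0.00028291908419060226 -0.005568851046976472 (np.float32(-75.13413), np.float32(6.723446e-05), 110)
tray left [ 0.5504 -0.1548] shelf xy -0.03310323110674636 0.06463880676825168 (np.float32(14.869304), np.float32(4.2898366e-05), 123)
tray right [ 0.5821 -0.275 ] shelf xy -0.03371182112804428 -0.05969452858343322 (np.float32(15.064183), np.float32(4.9011447e-05), 123)
```

View pics/f2.png

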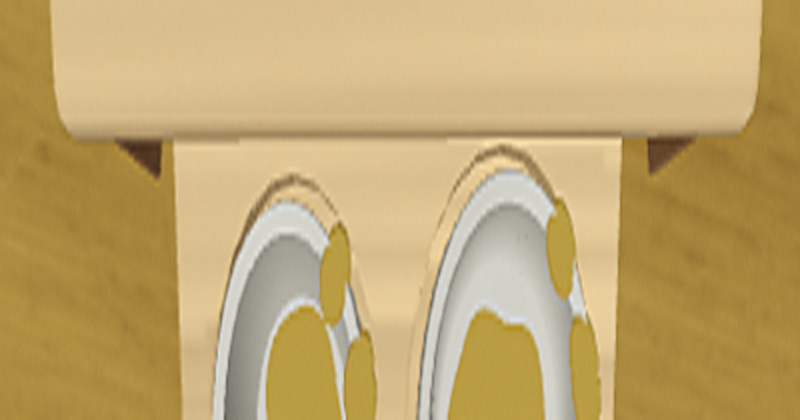

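Call:
{"name": "move_arm", "arguments": {"increments": [[[0.5, -1, 0], 0], [[0.3, -1, 0], 0], [[0.2, -0.5, 0], 0], [[0, 0, 0], 0], [[0, 0, 0], 0], [[0, 0, 0], 0], [[0, 0, 0], 0], [[0, 0, 0], 0]]}}

```text
clock: 23.4
tool_pos: [0.5147, -0.231, 0.0192]
orientation: [180.0, -0.2, 14.9]
force: [0.1, 1.8, 0.2]
opening: 0.0442
```

```bash
python3 st.py
python3 - <<'E'
from edge import *
np.set_printoptions(precision=4,suppress=True)
s=ctrl.snapshot("wrist")
cv2.imwrite("pics/f3.png",cv2.resize(s["color"][60:130,120:520,::-1],None,fx=2,fy=6,interpolation=2))
O=np.array([.59916,-.20856]);a=np.radians(15.08);x=np.array([np.cos(a),np.sin(a)]);y=np.array([-x[1],x[0]])
f=lambda nm,*a,**k: (lambda r:print(nm,r[0],"shelf xy",(r[0]-O)@x,(r[0]-O)@y,r[1:]))(edgeline(s,*a,**k))
f("shelf left",[(137,10),(143,60)],'u',.044)
f("shelf right",[(504,10),(499,60)],'u',.044)
f("tray left",[(209,88),(219,210)],'u',.012)
f("tray right",[(430,88),(423,210)],'u',.012)
E
```

```text
23.45 [ 0.5147 -0.231   0.0191] [179.9817  -0.1962  14.8774] 0.04383503784043122 [-1.3414  1.2406  0.4255] [0.367  0.3559 0.1216]
bar in shelf -87.402517404383 0.2707060694142289 Fx -0.9724710174329491 Fy 1.5468624929233075
shelf left [ 0.5959 -0.1283] shelf xy 0.017730777458515586 0.07836307567099736 (np.float32(14.954105), np.float32(3.38231e-05), 51)
shelf right [ 0.636  -0.2791] shelf xy 0.017167503557545257 -0.0777273097207657 (np.float32(14.933241), np.float32(3.5247478e-05), 51)
tray left [ 0.5516 -0.1567] shelf xy -0.032415082459894336 0.06244370742848989 (np.float32(15.042217), np.float32(4.4811513e-05), 123)
tray right [ 0.5763 -0.2789] shelf xy -0.040322031466210405 -0.06195618844908858 (np.float32(15.248782), np.float32(5.5211927e-05), 123)
```

View pics/f3.png

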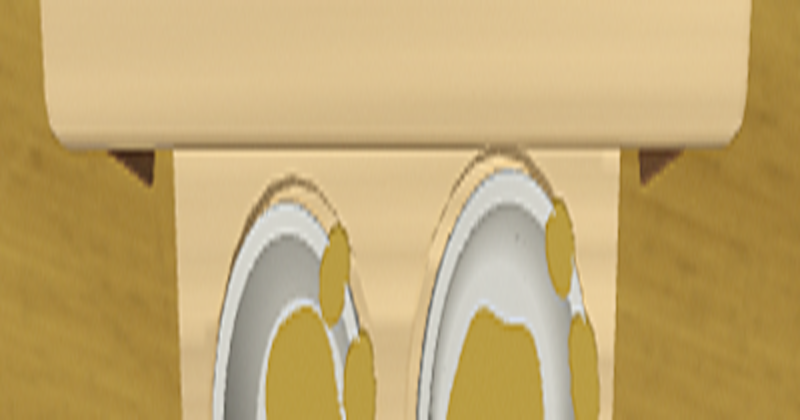

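Call:
{"name": "move_arm", "arguments": {"increments": [[[2.5, 0.7, 0], -0.003], [[2.5, 0.7, 0], 0], [[2.5, 0.7, 0], 0], [[2.5, 0.7, 0], 0], [[2.5, 0.7, 0], 0], [[2.5, 0.7, 0], 0], [[2.5, 0.7, 0], 0], [[2, 0.5, 0], 0]]}}

```text
clock: 24.3
tool_pos: [0.5345, -0.226, 0.019]
orientation: [180.0, -0.1, 14.6]
force: [-1.8, 0.4, 1.2]
opening: 0.0436
```

```bash
python3 st.py f4
python3 - <<'E'
from edge import *
s=ctrl.snapshot("wrist")
cv2.imwrite("pics/f5.png",cv2.resize(s["color"][60:200,120:520,::-1],None,fx=2,fy=4,interpolation=2))
E
```

```text
24.35 [ 0.5348 -0.2259  0.019 ] [179.9892  -0.0753  14.6055] 0.04370200538304085 [-2.0642 -0.5083  1.1871] [-0.3153  0.7142 -0.0521]
bar in shelf -66.63430658321596 -0.031107474919958317 Fx -2.1253795300096754 Fy 0.04624931254712257
```

View pics/f5.png

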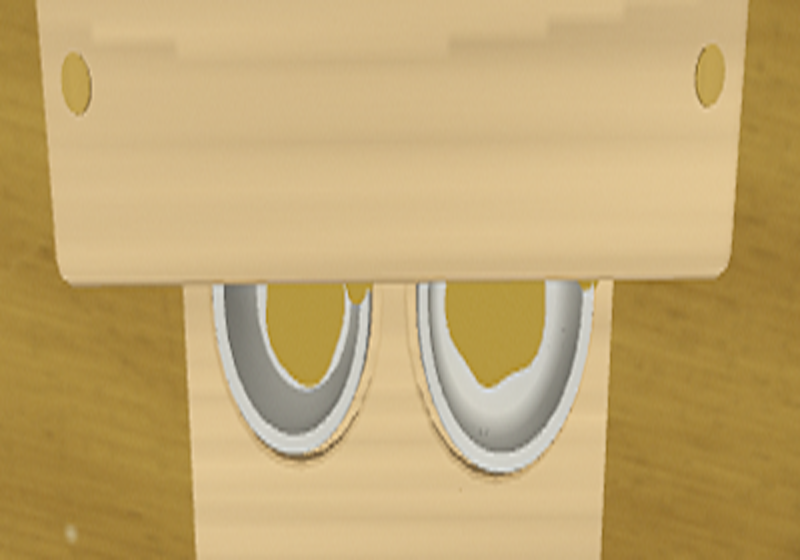

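Call:
{"name": "move_arm", "arguments": {"increments": [[[1.2, 0.35, 0], 0.002], [[1.2, 0.35, 0], 0.002], [[1.2, 0.35, 0], 0], [[1.2, 0.35, 0], 0], [[1.2, 0.35, 0], 0], [[1.2, 0.35, 0], 0], [[1.2, 0.35, 0], 0], [[1.2, 0.35, 0], 0]]}}

```text
clock: 25.2
tool_pos: [0.5446, -0.223, 0.019]
orientation: [180.0, -0.1, 14.8]
force: [-3.5, -0.2, 0.8]
opening: 0.0431
```

```bash
python3 st.py
```

```text
25.25 [ 0.5449 -0.223   0.0191] [179.9906  -0.0746  14.849 ] 0.04411174250344918 [-2.8324  0.1331  0.9599] [-0.2882  0.7659 -0.1269]
bar in shelf -56.147495957317204 0.21951699316160123 Fx -2.70028222269939 Fy 0.8654116196127771
```

Call:
{"name": "move_arm", "arguments": {"increments": [[[1.2, 0.3, 0], 0], [[1.2, 0.3, 0], 0], [[1.2, 0.3, 0], 0], [[1.2, 0.3, 0], 0], [[1.2, 0.3, 0], 0], [[1.2, 0.3, 0], 0], [[1.2, 0.3, 0], 0], [[1.2, 0.3, 0], 0]]}}

```text
clock: 26.05
tool_pos: [0.5522, -0.2205, 0.0187]
orientation: [-179.9, 0.2, 14.8]
force: [-6.4, -0.8, 4.8]
opening: 0.0434
```

```bash
python3 st.py
```

```text
26.1 [ 0.5523 -0.2204  0.0187] [-179.9119    0.2172   14.8103] 0.0437201597789741 [-5.4836 -0.3297  2.9983] [-0.4852  1.873  -0.1722]
bar in shelf -48.2880086519032 0.7144531451883026 Fx -5.380525453748745 Fy 1.1083452280799295
```

Call:
{"name": "move_arm", "arguments": {"increments": [[[1.2, 0.3, 0.2], 0], [[1.2, 0.3, 0.2], 0], [[1.2, 0.3, 0.1], 0], [[1.2, 0.3, 0.1], 0], [[1.2, 0.3, 0.1], 0], [[1.2, 0.3, 0], 0], [[1.2, 0.3, 0], 0], [[1.2, 0.3, 0], 0]]}}

```text
clock: 26.9
tool_pos: [0.5549, -0.2191, 0.0187]
orientation: [-179.7, 0.9, 14.6]
force: [-6.6, -1.3, 4.5]
opening: 0.0434
```

```bash
python3 st.py
```

```text
26.95 [ 0.555  -0.2191  0.0187] [-179.7108    0.9429   14.6265] 0.043511857053735975 [-5.9146 -0.0643  3.8326] [-0.5426  2.0509 -0.1925]
bar in shelf -45.42644592074623 1.3091480769949082 Fx -5.727661135050917 Fy 1.4766833062608706
```

Run:
```python
from edge import *
np.set_printoptions(precision=4,suppress=True)
s=ctrl.snapshot("wrist")
cv2.imwrite("pics/g1.png",s["color"][:,:,::-1])
O=np.array([.59916,-.20856]);a=np.radians(15.08);x=np.array([np.cos(a),np.sin(a)]);y=np.array([-x[1],x[0]])
```

```text
(no output)
```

View pics/g1.png

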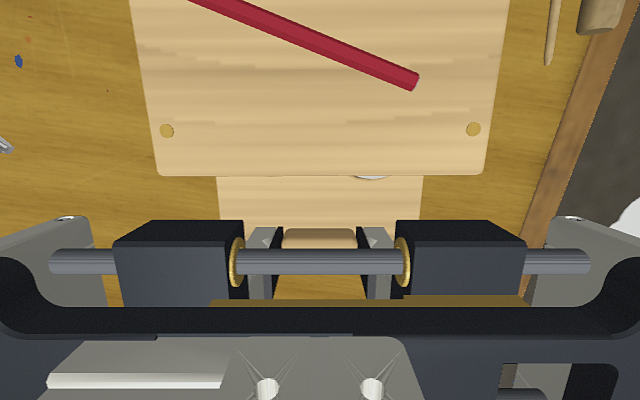

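Call:
{"name": "move_arm", "arguments": {"increments": [[[1.8, 0.4, 0.2], 0.002], [[1.8, 0.4, 0.2], 0], [[1.8, 0.4, 0.2], 0], [[1.8, 0.4, 0.1], 0], [[1.8, 0.4, 0.1], 0], [[0, 0, 0], 0], [[0, 0, 0], 0], [[0, 0, 0], 0]]}}

```text
clock: 27.8
tool_pos: [0.5583, -0.218, 0.019]
orientation: [-179.6, 1.5, 14.6]
force: [-3.6, 0.1, 2.1]
opening: 0.0437
```

```bash
python3 st.py
```

```text
27.85 [ 0.5583 -0.218   0.019 ] [-179.5501    1.5149   14.5868] 0.04353377954707678 [-4.2715 -0.1517  1.6537] [-0.3192  1.2557 -0.0913]
bar in shelf -41.95005218947334 1.4986702194392476 Fx -4.163871104758034 Fy 0.9647798419798802
```

Call:
{"name": "move_arm", "arguments": {"increments": [[[1.8, 0.4, 0.1], 0.002], [[1.8, 0.4, 0.1], 0.001], [[1.8, 0.4, 0.1], 0], [[1.8, 0.4, 0.1], 0], [[1.8, 0.4, 0.1], 0], [[1.8, 0.4, 0.1], 0], [[1.8, 0.4, 0.1], 0], [[1.8, 0.4, 0.1], 0]]}}

```text
clock: 28.65
tool_pos: [0.562, -0.2163, 0.0186]
orientation: [-179.3, 2.6, 14.6]
force: [-8.1, -1.8, 4.5]
opening: 0.0438
```

```bash
python3 st.py
```

```text
28.7 [ 0.5622 -0.2162  0.0186] [-179.2601    2.5965   14.5741] 0.04313916803621039 [-6.1031  0.2408  4.5823] [-0.6692  2.3285 -0.18  ]
bar in shelf -37.64304335503812 2.226723929091797 Fx -5.830284145943548 Fy 1.8203057840629011
```

Run:
```python
from edge import *
s=ctrl.snapshot("wrist");cv2.imwrite("pics/g2.png",s["color"][:,:,::-1])
S=ctrl.snapshot("scene");cv2.imwrite("pics/g3.png",cv2.resize(S["color"][190:310,330:490,::-1],(800,600),interpolation=2))
```

```text
(no output)
```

View pics/g2.png

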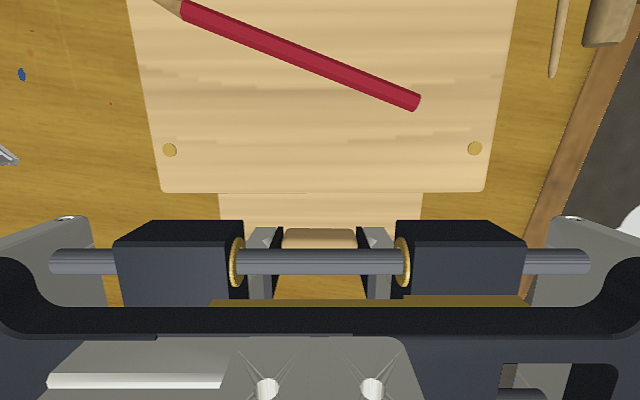

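View pics/g3.png

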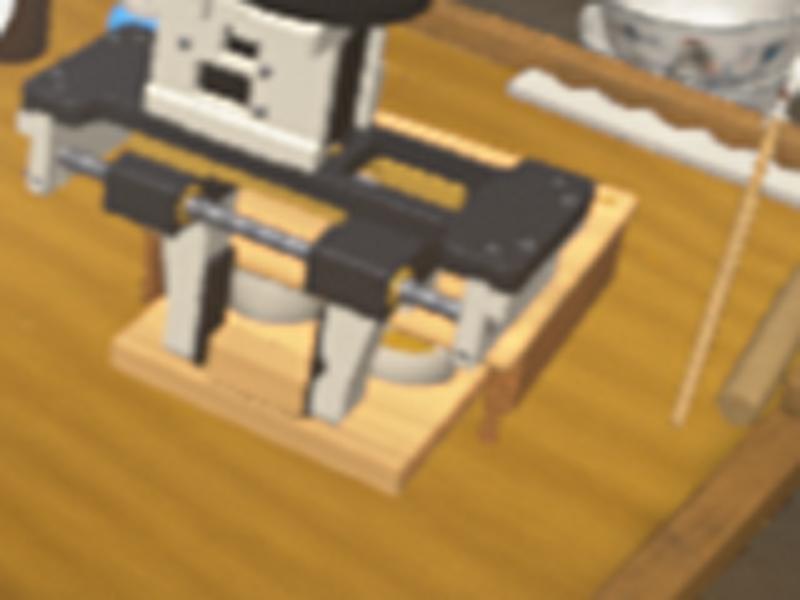

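Call:
{"name": "move_arm", "arguments": {"increments": [[[2.2, 0.3, 0.1], 0.002], [[2.2, 0.3, 0.1], 0.002], [[2.2, 0.3, 0.1], 0], [[2.2, 0.3, 0.1], 0], [[2.2, 0.3, 0.1], 0], [[0, 0, 0], 0], [[0, 0, 0], 0], [[0, 0, 0], 0]]}}

```text
clock: 29.6
tool_pos: [0.5644, -0.2157, 0.0188]
orientation: [-179.0, 3.5, 14.7]
force: [-3.0, -0.6, 1.9]
opening: 0.0434
```

```bash
python3 st.py
```

```text
29.65 [ 0.5644 -0.2157  0.0188] [-179.0212    3.4731   14.6844] 0.043595912398601874 [-5.2007 -0.7     2.4819] [-0.4263  1.1949 -0.0924]
bar in shelf -35.40641747992413 2.1296376689337735 Fx -5.203715720564501 Fy 0.6771935642234408
```

Call:
{"name": "move_arm", "arguments": {"increments": [[[2.4, 0.4, 0.1], 0.002], [[2.4, 0.4, 0.1], 0], [[2.4, 0.4, 0.1], 0], [[2.4, 0.4, 0.1], 0], [[2.4, 0.4, 0.1], 0], [[2.4, 0.4, 0.1], 0], [[1.2, 0.2, 0], 0], [[1.2, 0.2, 0], 0]]}}

```text
clock: 30.45
tool_pos: [0.5736, -0.2134, 0.0186]
orientation: [-178.8, 4.3, 14.7]
force: [-8.5, -0.7, 6.4]
opening: 0.0438
```

```bash
python3 st.py
```

```text
30.5 [ 0.5736 -0.2134  0.0186] [-178.778     4.3523   14.7529] 0.04329905214711936 [-7.9847 -0.6214  6.5746] [-0.8734  2.649  -0.0314]
bar in shelf -25.908668442167183 1.9531128118686776 Fx -7.871401959897514 Fy 1.47732870998614
```

Call:
{"name": "move_arm", "arguments": {"increments": [[[0, 0, 0.1], 0], [[0, 0, 0.1], 0], [[0, 0, 0.1], 0], [[0, 0, 0.1], 0], [[0, 0, 0], 0], [[0, 0, 0], 0], [[0, 0, 0], 0], [[0, 0, 0], 0]]}}

```text
clock: 31.3
tool_pos: [0.5736, -0.2136, 0.0188]
orientation: [-178.8, 4.4, 14.8]
force: [-4.0, -1.2, 2.1]
opening: 0.0436
```

```bash
python3 st.py g4
```

```text
31.35 [ 0.5736 -0.2136  0.0189] [-178.7853    4.3953   14.7888] 0.04360167033439514 [-5.2216 -1.0068  2.9689] [-0.5741  1.2562  0.0046]
bar in shelf -25.982629280553667 1.7909889336521216 Fx -5.303746958094367 Fy 0.38634494403289077
```

View pics/g4.png

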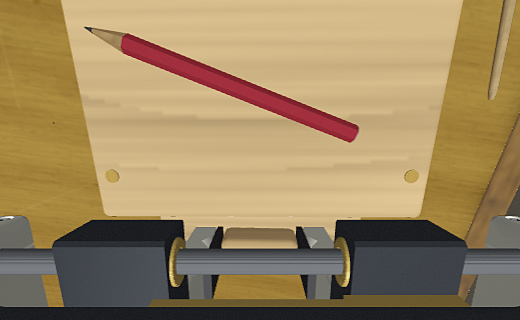

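Call:
{"name": "move_arm", "arguments": {"increments": [[[0, 0, 0], 0], [[0, 0, 0], 0], [[0, 0, 0], 0], [[0, 0, 0], 0], [[0, 0, 0], 0], [[0, 0, 0], 0], [[0, 0, 0], 0], [[0, 0, 0], 0]], "jaw": 0.25}}

```text
clock: 32.15
tool_pos: [0.5782, -0.213, 0.0193]
orientation: [-178.9, 4.0, 14.9]
force: [0.9, 0.4, 0.6]
opening: 0.0548
```

```bash
python3 st.py g5
```

```text
32.2 [ 0.5782 -0.213   0.0193] [-178.9069    3.9693   14.851 ] 0.054585296334506185 [-0.7013  0.1182  0.0721] [-0.0742 -0.1113  0.0462]
bar in shelf -21.394190875537177 1.193955643637523 Fx -0.6463507816753197 Fy 0.29661885455970183
```

View pics/g5.png

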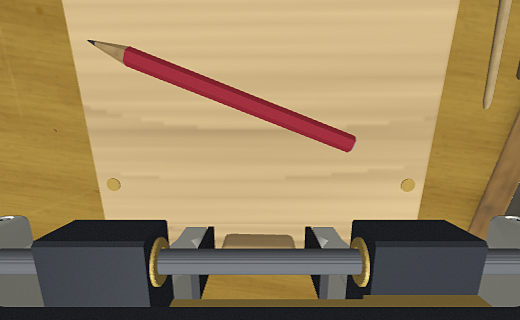

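Call:
{"name": "move_arm", "arguments": {"increments": [[[0, 0, 10], 0], [[0, 0, 15], 0], [[0, 0, 25], 0], [[-10, -3, 25], 0], [[-20, -5, 25], 0], [[-20, -5, 25], 0], [[-20, -5, 20], 0], [[-15, -5, 15], 0]]}}

```text
clock: 33.0
tool_pos: [0.4899, -0.2362, 0.1871]
orientation: [-178.9, 4.1, 14.9]
force: [0.5, 0.1, 1.1]
opening: 0.0549
```

```bash
python3 st.py
python3 - <<'E'
from edge import *
s=ctrl.snapshot("wrist");cv2.imwrite("pics/h1.png",s["color"][:,:,::-1])
S=ctrl.snapshot("scene");cv2.imwrite("pics/h2.png",cv2.resize(S["color"][190:310,330:490,::-1],(800,600),interpolation=2))
E
```

```text
33.05 [ 0.4892 -0.2371  0.1898] [-179.0082    3.9816   14.929 ] 0.05466450265989696 [-1.6122  0.8061  2.4701] [-0.0874  0.2335  0.0117]
bar in shelf -113.60386472841927 1.0340486644208275 Fx -1.3469552823572748 Fy 1.1977715471174066
```

View pics/h1.png

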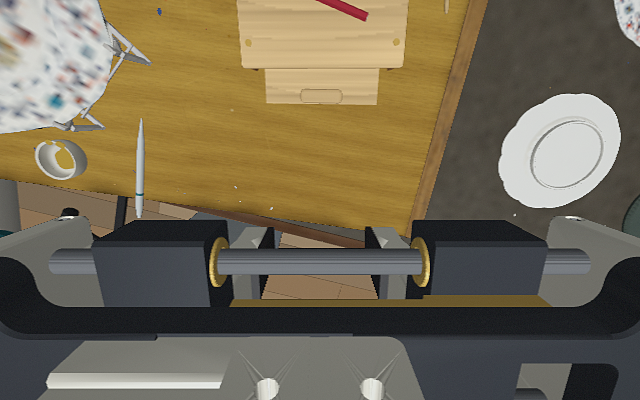

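View pics/h2.png

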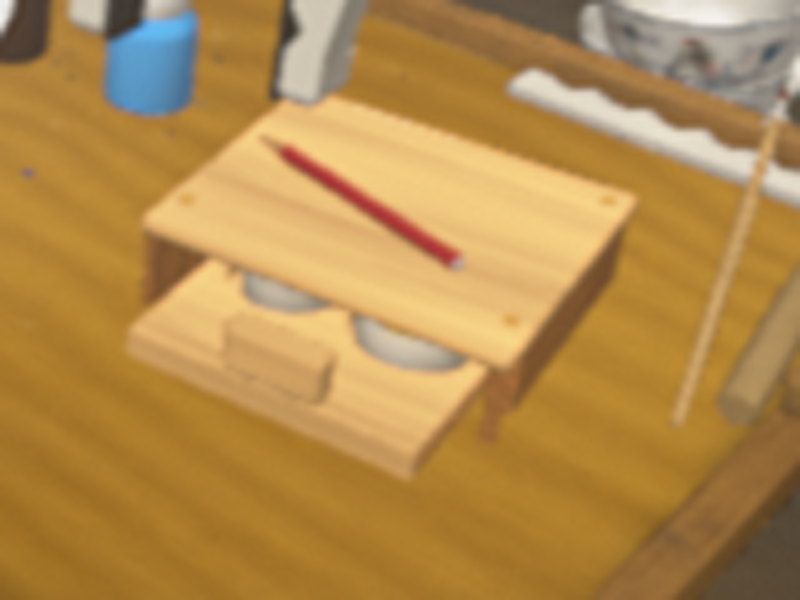

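```bash
cat > tr.py <<'E'
from edge import *
s=ctrl.snapshot("wrist")
O=np.array([.59916,-.20856]);a=np.radians(15.0);x=np.array([np.cos(a),np.sin(a)]);y=np.array([-x[1],x[0]])
def f(nm,*a,**k):
    r=edgeline(s,*a,**k);print(nm,"shelf xy mm",round((r[0]-O)@x*1e3,2),round((r[0]-O)@y*1e3,2),r[1:])
E
python3 - <<'E'
from tr import *
f("shelf front",[(250,67.5),(390,69)],'v',.040)
f("tray front L",[(270,103),(298,103.5)],'v',.012)
f("tray front R",[(345,104.5),(372,105)],'v',.012)
f("tray left",[(266,74),(266.5,98)],'u',.012)
f("tray right",[(378.5,76),(376.5,100)],'u',.012)
f("shelf left",[(239,20),(242,60)],'u',.044)
f("shelf right",[(408,20),(405,60)],'u',.044)
cv2.imwrite("pics/h3.png",cv2.resize(s["color"][0:115,225:420,::-1],None,fx=4,fy=5,interpolation=2))
E
```

```text
shelf front shelf xy mm 0.19 40.64 (np.float32(-75.05781), np.float32(6.778957e-05), 24)
tray front L shelf xy mm -32.75 43.69 (np.float32(-76.29545), np.float32(7.4840355e-05), 29)
tray front R shelf xy mm -34.08 -41.52 (np.float32(-76.8392), np.float32(6.997051e-05), 21)
tray left shelf xy mm -13.31 63.24 (np.float32(14.112798), np.float32(7.5189644e-05), 25)
tray right shelf xy mm -14.79 -61.01 (np.float32(13.721292), np.float32(9.1271024e-05), 21)
shelf left shelf xy mm 28.25 78.96 (np.float32(14.949849), np.float32(8.589048e-05), 36)
shelf right shelf xy mm 24.25 -78.34 (np.float32(14.957252), np.float32(0.000115877105), 41)
```

View pics/h3.png

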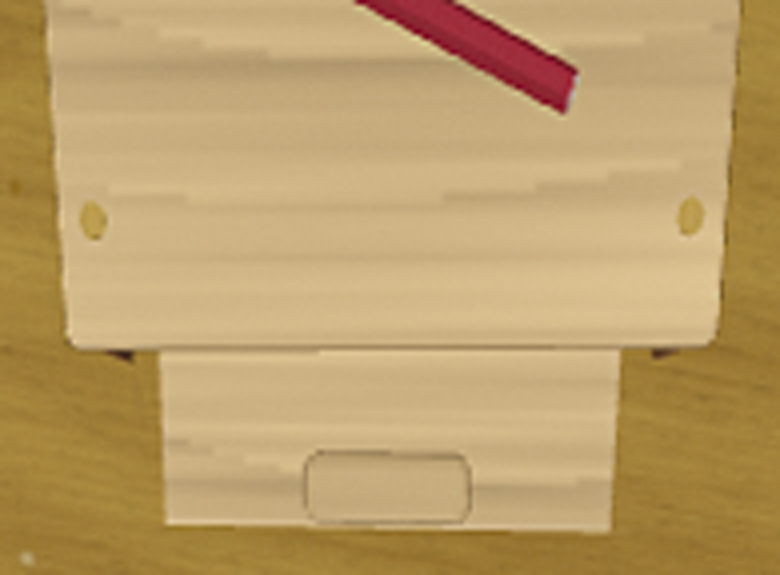

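Call:
{"name": "move_arm", "arguments": {"increments": [[[10, 2, -15], 0], [[12, 3, -25], 0], [[12, 3, -25], 0], [[10, 0, -25], 0], [[4, 0, -25], 0], [[0, 0, -22], 0], [[0, 0, -15], 0], [[0, 0, -8], 0]], "jaw": -1}}

```text
clock: 34.0
tool_pos: [0.5428, -0.224, 0.0051]
orientation: [-178.6, 4.8, 15.1]
force: [-0.0, -0.3, -0.1]
opening: 0.0012
```

```bash
python3 st.py h4
```

```text
34.05 [ 0.5419 -0.2239  0.0041] [-178.5936    4.8534   15.0496] 0.0004373225510211045 [-0.2849  0.5648 -2.1202] [-0.0843 -0.0112  0.0292]
bar in shelf -59.25140203671873 0.1214373158316408 Fx -0.12811143852477033 Fy 0.6195052340933211
```

View pics/h4.png

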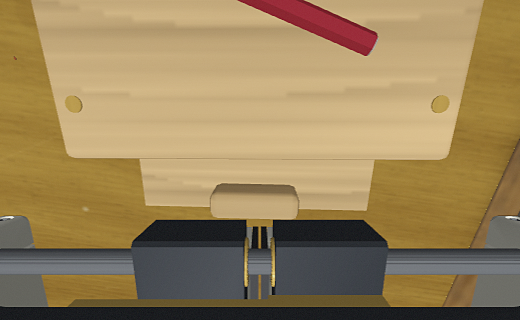

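Call:
{"name": "move_arm", "arguments": {"increments": [[[1, -2, 7], 0], [[0, -2, 6], 0], [[1, 0, 3], 0], [[1, 0, 0], 0], [[1, 0.3, 0], 0], [[1, 0.3, 0], 0], [[1, 0.3, 0], 0], [[1, 0.3, 0], 0]]}}

```text
clock: 34.85
tool_pos: [0.5519, -0.2271, 0.0241]
orientation: [-178.7, 4.6, 15.1]
force: [1.6, -0.4, -0.6]
opening: 0.0001
```

```bash
python3 st.py h5
```

```text
34.9 [ 0.5521 -0.227   0.024 ] [-178.712     4.5992   15.0728] 0.00024256447476765595 [ 0.5823  0.123  -0.5467] [-0.0978 -0.1781  0.003 ]
bar in shelf -50.2288148030835 -5.592996808908508 Fx 0.5942327049965489 Fy -0.0326938598038877
```

View pics/h5.png

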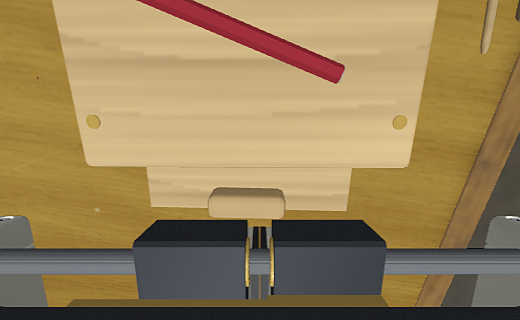

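Call:
{"name": "move_arm", "arguments": {"increments": [[[1, 0.3, -2], 0], [[1, 0.3, -1], 0], [[1, 0.3, 0], 0], [[1, 0.3, 0], 0], [[1, 0.3, 0], 0], [[0.8, 0.2, 0], 0], [[0.8, 0.2, 0], 0], [[0.8, 0.2, 0], 0]]}}

```text
clock: 35.7
tool_pos: [0.557, -0.2253, 0.02]
orientation: [-178.6, 4.9, 15.0]
force: [-5.0, -2.0, 3.2]
opening: 0.0008
```

```bash
python3 st.py h6
```

```text
35.75 [ 0.557  -0.2252  0.0201] [-178.6261    4.9536   15.054 ] 0.0003252369646409033 [-3.9962 -1.2547  3.7157] [-0.7867  1.6416  0.0205]
bar in shelf -45.05263328973804 -5.136988339502731 Fx -4.185000130929616 Fy -0.17184927635493796
```

View pics/h6.png

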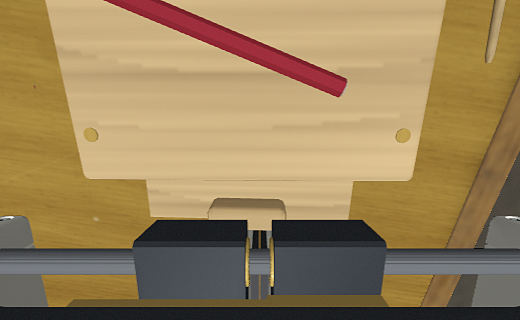

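Call:
{"name": "move_arm", "arguments": {"increments": [[[1.2, 0.3, 0], 0], [[1.2, 0.3, 0], 0], [[1.2, 0.3, 0], 0], [[1.4, 0.4, 0], 0], [[1.4, 0.4, 0], 0], [[1.4, 0.4, 0], 0], [[1.4, 0.4, 0], 0], [[1.4, 0.4, 0], 0]]}}

```text
clock: 36.55
tool_pos: [0.5568, -0.2252, 0.0203]
orientation: [-178.4, 6.0, 14.9]
force: [-7.2, -3.4, 4.0]
opening: 0.0003
```

```bash
python3 st.py h7
python3 - <<'E'
from tr import *
cv2.imwrite("pics/h8.png",s["color"][100:240,120:520,::-1].repeat(2,0).repeat(2,1))
E
```

```text
36.6 [ 0.5568 -0.2252  0.0203] [-178.4037    6.0311   14.8939] 0.00036006891298635563 [-5.9289 -2.541   5.0276] [-1.1671  2.2551  0.0469]
bar in shelf -45.18479623579802 -5.0565675151207365 Fx -6.385820180648406 Fy -0.9109402302333333
```

View pics/h8.png

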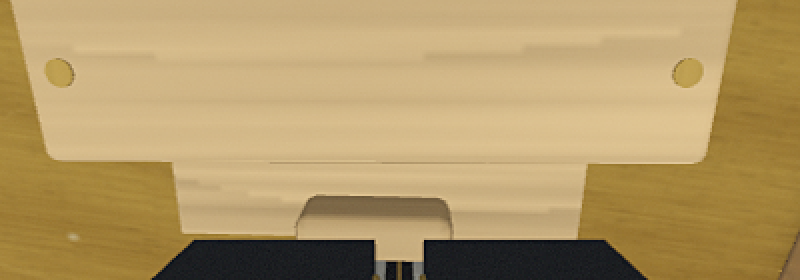

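Call:
{"name": "move_arm", "arguments": {"increments": [[[-4, -1, 0], 0], [[-5, -1, 2], 0], [[0, 0, 15], 0], [[0, 0, 20], 0], [[2, 0, 10], 0], [[8, 3, 0], 0], [[10, 4, 0], 0], [[8, 3, 0], 0]], "jaw": -1}}

```text
clock: 37.45
tool_pos: [0.5805, -0.2161, 0.0722]
orientation: [-178.5, 5.5, 14.9]
force: [-0.0, 0.2, 0.4]
opening: 0.0004
```

```bash
python3 st.py i1
```

```text
37.5 [ 0.5817 -0.2158  0.0719] [-178.5405    5.5078   14.9261] 0.0005730092071832835 [ 2.4301 -0.1674  0.6862] [-0.1746 -0.5824 -0.0015]
bar in shelf -18.779771259884857 -2.413696287770454 Fx 2.302874870361149 Fy -0.7938279008564062
```

View pics/i1.png

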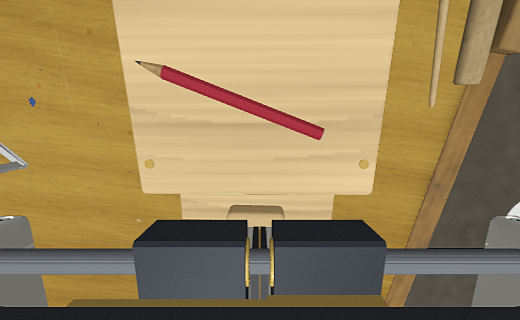

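Call:
{"name": "move_arm", "arguments": {"increments": [[[-4, 1, 0], 0], [[-4, 0.5, -4], 0], [[0, 0, -8], 0], [[0, 0, -8], 0], [[0, 0, -8], 0], [[0, 0, -8], 0], [[0, 0, -7], 0], [[0, 0, -4], 0]], "jaw": 0.35}}

```text
clock: 38.3
tool_pos: [0.572, -0.2128, 0.0201]
orientation: [-178.4, 5.7, 15.0]
force: [0.9, -0.4, 1.0]
opening: 0.0566
```

```bash
python3 st.py i2
```

```text
38.35 [ 0.5716 -0.2128  0.0195] [-178.4236    5.7374   14.9855] 0.058033782749859264 [-0.2348  0.348   0.0036] [-0.1048 -0.1641 -0.0104]
bar in shelf -27.71196874851566 3.043131504429585 Fx -0.1361964864594126 Fy 0.3971353796561725
```

View pics/i2.png

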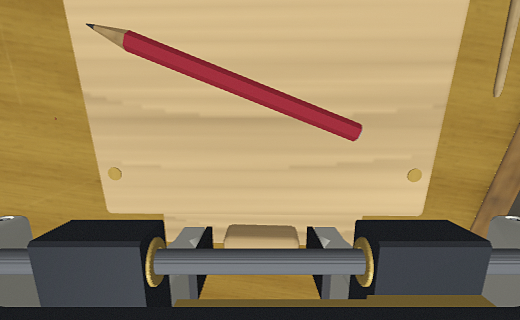

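Call:
{"name": "move_arm", "arguments": {"increments": [[[0, 0, 0], 0], [[0, 0, 0], 0], [[0, 0, 0], 0], [[0, 0, 0], 0], [[0, 0, 0], 0], [[0, 0, 0], 0], [[0, 0, 0], 0], [[0, 0, 0], 0]], "jaw": -0.3}}

```text
clock: 39.15
tool_pos: [0.571, -0.2134, 0.0187]
orientation: [-178.4, 5.8, 14.9]
force: [0.9, -0.7, -1.3]
opening: 0.044
```

Call:
{"name": "move_arm", "arguments": {"increments": [[[-0.5, -0.1, 0], 0], [[-0.5, -0.1, 0], 0], [[-0.6, -0.15, 0], 0], [[-0.7, -0.2, 0], 0], [[-0.7, -0.2, 0], 0], [[-0.7, -0.2, 0], 0], [[-0.7, -0.2, 0], 0], [[-0.7, -0.2, 0], 0]]}}

```text
clock: 39.95
tool_pos: [0.569, -0.214, 0.0191]
orientation: [-178.5, 5.5, 15.0]
force: [4.7, 1.1, -3.0]
opening: 0.0434
```

```bash
python3 st.py i3
```

```text
40.0 [ 0.5689 -0.214   0.0191] [-178.4883    5.4595   14.9901] 0.04367509965044766 [ 4.5742  1.0435 -3.4782] [ 0.5508 -1.7909  0.0279]
bar in shelf -30.64466551021247 2.581373165394172 Fx 4.688198264051291 Fy -0.18253819804191676
```

View pics/i3.png

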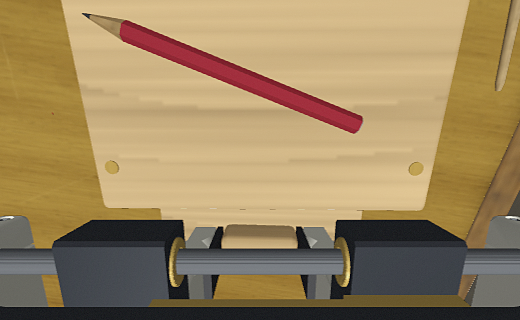

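Call:
{"name": "move_arm", "arguments": {"increments": [[[0.8, 0.2, 0], 0], [[0.8, 0.2, 0], 0], [[0.8, 0.2, 0], 0], [[0.8, 0.2, 0], 0], [[0.8, 0.2, 0], 0], [[0.8, 0.2, 0], 0], [[0.8, 0.2, 0], 0], [[0.8, 0.2, 0], 0]]}}

```text
clock: 40.8
tool_pos: [0.5695, -0.2133, 0.0187]
orientation: [-178.3, 6.1, 14.9]
force: [-4.7, -0.6, 2.1]
opening: 0.0434
```

```bash
python3 st.py i4
```

```text
40.85 [ 0.5695 -0.2133  0.0187] [-178.3281    6.0984   14.9096] 0.043627971127434016 [-4.4537 -1.0296  1.8245] [-0.6013  1.2998 -0.084 ]
bar in shelf -29.902739424551864 3.1083824585986175 Fx -4.568243038768272 Fy 0.1645445710923145
```

Call:
{"name": "move_arm", "arguments": {"increments": [[[1.2, 0.2, 0.1], 0], [[1.6, 0.3, 0.1], 0], [[1.8, 0.4, 0.1], 0], [[1.9, 0.4, 0.1], 0], [[1.9, 0.4, 0.1], 0], [[1.9, 0.4, 0.1], 0], [[1.9, 0.4, 0.1], 0], [[1.9, 0.4, 0.1], 0]]}}

```text
clock: 41.65
tool_pos: [0.5716, -0.2125, 0.019]
orientation: [-178.0, 7.4, 14.8]
force: [-8.3, -2.2, 5.2]
opening: 0.0434
```

```bash
python3 st.py i5
```

```text
41.7 [ 0.5716 -0.2125  0.019 ] [-178.017     7.4147   14.7815] 0.04372152433637181 [-8.406  -2.2295  4.326 ] [-1.1966  2.8452  0.0462]
bar in shelf -27.611326809413868 3.385220019834145 Fx -8.69658105449533 Fy 0.03424497470067579
```

View pics/i5.png

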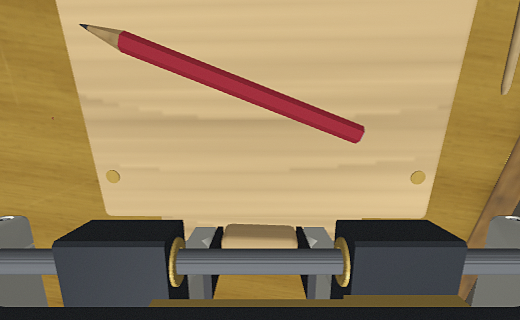

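Call:
{"name": "move_arm", "arguments": {"increments": [[[-1, -0.3, 0], 0], [[-0.5, 0, 0], 0], [[0, 0, 0], 0], [[0, 0, 0], 0], [[0, 0, 0], 0], [[0, 0, 0], 0], [[0, 0, 0], 0], [[0, 0, 0], 0]], "jaw": 0.3}}

```text
clock: 42.5
tool_pos: [0.5748, -0.2123, 0.0197]
orientation: [-178.2, 7.0, 14.9]
force: [-0.2, 0.1, 1.2]
opening: 0.0569
```

Call:
{"name": "move_arm", "arguments": {"increments": [[[0, 0, 10], 0], [[0, 0, 15], 0], [[0, 0, 25], 0], [[-10, -3, 25], 0], [[-20, -5, 25], 0], [[-20, -5, 25], 0], [[-20, -5, 20], 0], [[-15, -5, 15], 0]]}}

```text
clock: 43.3
tool_pos: [0.4875, -0.2357, 0.1916]
orientation: [-178.3, 6.9, 15.0]
force: [0.6, -1.1, 0.1]
opening: 0.0569
```

```bash
python3 st.py
python3 - <<'E'
from h import *
s=ctrl.snapshot("wrist");cv2.imwrite("pics/j1.png",s["color"][:,:,::-1])
S=ctrl.snapshot("scene");cv2.imwrite("pics/j2.png",cv2.resize(S["color"][190:310,330:490,::-1],(800,600),interpolation=2))
E
```

```text
43.35 [ 0.4868 -0.2367  0.1945] [-178.3596    6.7469   14.9324] 0.056838313615509714 [-2.2548 -0.4208  1.9996] [-0.1714  0.0172 -0.0124]
bar in shelf -115.79393092509015 2.1082570065325985 Fx -2.2866299281233973 Fy 0.18028141430449107
```

View pics/j1.png

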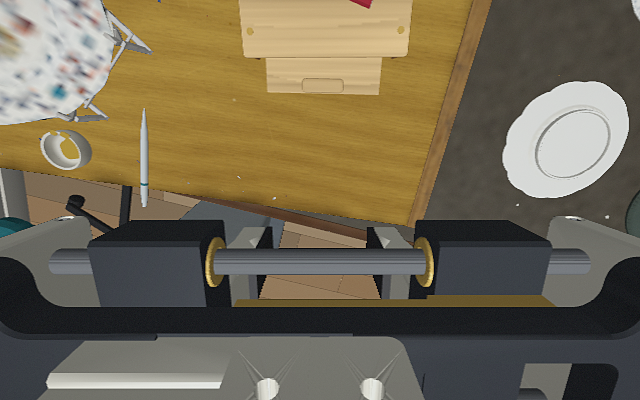

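View pics/j2.png

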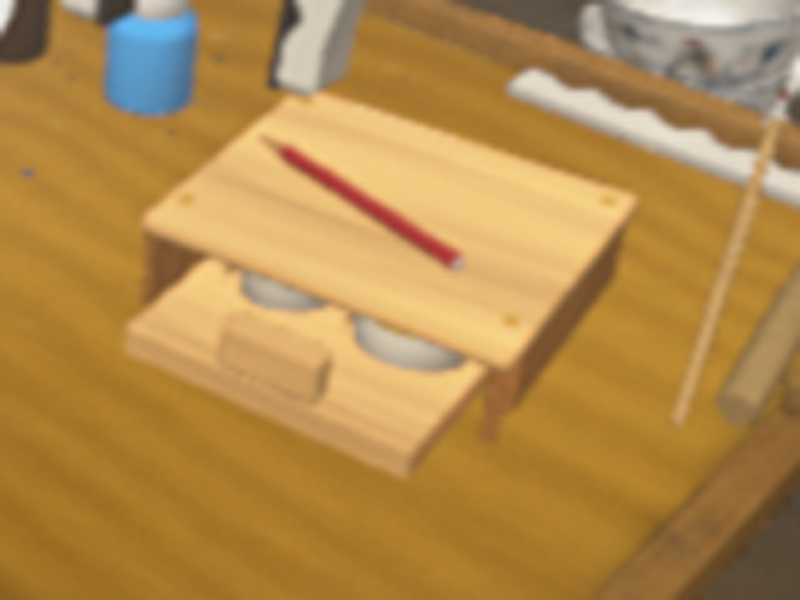

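Run:
```python
from tr import *
f("shelf front",[(252,57),(395,58.3)],'v',.040)
f("tray front L",[(271,93.8),(300,94.3)],'v',.012)
f("tray front R",[(347,95),(376,95.3)],'v',.012)
f("tray left",[(266,64),(266.5,90)],'u',.012)
f("tray right",[(381.5,65),(380,90)],'u',.012)
f("shelf left",[(242,15),(243.5,50)],'u',.044)
f("shelf right",[(411.5,15),(409.5,50)],'u',.044)
# scene view pair h2/j2 shift of bar
a=cv2.imread("pics/h2.png",0);b=cv2.imread("pics/j2.png",0)
t=a[300:410,215:340];r=cv2.matchTemplate(b,t,cv2.TM_CCOEFF_NORMED);print(cv2.minMaxLoc(r)[1:4:2],"was (215,300); 5 px/px")
O3=np.array([*O,0]);S=ctrl.snapshot("scene")
X=np.array([*(O-.025*x),.03]);print(proj(S,X),proj(S,X+np.array([*(.01*x),0])),"per 10mm")
```

```text
shelf front shelf xy mm 0.07 29.16 (np.float32(-75.03441), np.float32(7.927394e-05), 20)
tray front L shelf xy mm -32.31 44.04 (np.float32(-76.21308), np.float32(5.3160198e-05), 26)
tray front R shelf xy mm -34.35 -38.72 (np.float32(-77.01666), np.float32(7.0713366e-05), 26)
tray left shelf xy mm -12.19 64.52 (np.float32(13.595322), np.float32(6.9578804e-05), 27)
tray right shelf xy mm -16.51 -59.73 (np.float32(13.306529), np.float32(7.560586e-05), 25)
shelf left shelf xy mm 22.38 79.0 (np.float32(14.856952), np.float32(9.143317e-05), 34)
shelf right shelf xy mm 20.45 -78.38 (np.float32(14.95735), np.float32(8.337917e-05), 34)
(0.9917523860931396, (212, 299)) was (215,300); 5 px/px
[386.46717154 258.49877815] [388.85962934 256.04336419] per 10mm
```

Call:
{"name": "move_arm", "arguments": {"increments": [[[-10, -30, 5], 0], [[-10, -40, 5], 0], [[-10, -40, 5], 0], [[-10, -40, 5], 0], [[-10, -40, 5], 0], [[-10, -40, 5], 0], [[-10, -40, 5], 0], [[-5, -20, 0], 0]]}}

```text
clock: 44.35
tool_pos: [0.4133, -0.5309, 0.2158]
orientation: [-177.6, 7.6, 15.6]
force: [0.4, -0.3, -0.0]
opening: 0.0569
```

Run:
```python
from edge import *
from meas import quad
np.set_printoptions(precision=4,suppress=True)
T=ctrl.snapshot("top");S=ctrl.snapshot("scene")
cv2.imwrite("pics/k1.png",T["color"][60:300,160:490,::-1].repeat(2,0).repeat(2,1));cv2.imwrite("pics/k2.png",S["color"][:,:,::-1])
print(ctrl.get_obs()["clock"],ctrl.get_obs()["tool_pos"])
```

```text
44.45 [ 0.4129 -0.5304  0.2145]
```

View pics/k1.png

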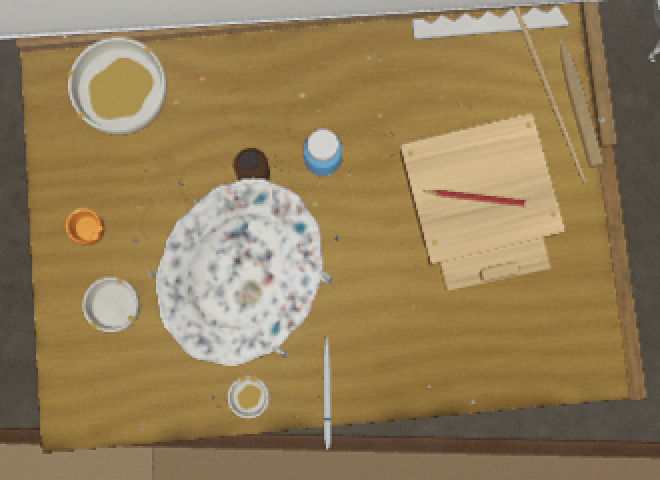

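View pics/k2.png

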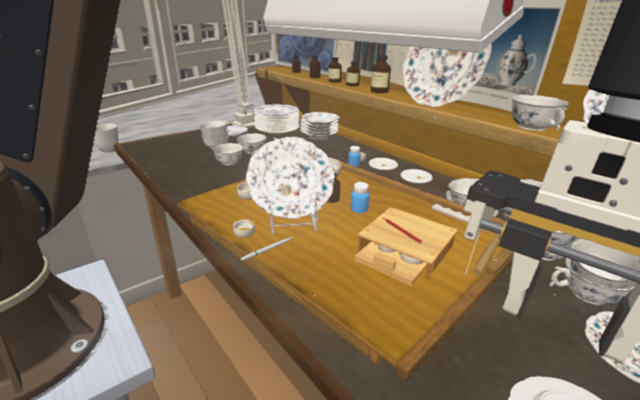

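```bash
python3 -c "
from plant import ctrl
print(ctrl.close_job())"
```

```text
the job is handed in; nothing more can be done
None
```

The narrow cream dish is standing in the tray's empty well and released. The tray is under the shelf with its grip bar outside, and the catch appears to have snapped shut. I handed the job in at about 44.5 s, with the gripper clear of everything.

**Catch:** it is out of sight, so this is judged by feel.
- The push rose from about −8 mm of tray travel, then gave. The tray jumped in and stopped about 18.7 mm inside the shelf, within the +2 to +31 mm range.
- Under a pull of about 4.7 N the bar came back about 2 mm and then held.
- A further push of about 8.7 N moved it only about 1 mm past where it had rested. After I let go, it lay at the same depth as before.
- The highest push I read was about 9 N, against the 16 N limit. I read forces only at the end of each move, so I did not see the peak at the snap itself.

**Dishes and other things:** in the last pictures both dishes are seated in the tray under the shelf, and the pencil, jar, bottle and other dishes look to be in their places.

**What was not perfect:**
- The tray rests slightly skewed, by about 1.5° to the shelf. That is within the play between the cheeks, and I left it.
- The tool also tilted to about 7° while pushing.

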